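Hang a roller hanger on the gravity drying rail and send it through the catch to the stop

TASK

Hang the loaded roller hanger over the high end of the sloping rail, before the spring-ball catch. Then, keeping hold of it, push it on along the rail through the catch and let go there, so that it rolls down by itself and comes to rest against the stop; work gently, never forcing the hanger against the rail, and leave the masking tape, red pliers, green wax block, ring clamp and thread spool where they are.

Things in the scene. Friction and masses are not known exactly. Their poses are not given: they have to be found in the camera images.
- hanger: Loose roller hanger, about 0.2 kg, 57 (x) x 64 (y) x 99 (z) mm: an aluminium inverted U, standing upright. Origin: centre of its underside, z up, y its length and travel, x across; either way round will do. Two upright cheeks 4 mm thick, 64 long, z = 0 to 60, with a slot 13 mm wide between them (open below and at both ends, square edges, no lead-in), closed on top by a bridge, z = 60 to 66.
- hanger_tab (a point): Middle of the dark wooden tab on top of the hanger, the place to grip: 12 mm thick (x), 34 long (y), z = 66 to 99 above the hanger's origin; this point is at z = 85.
- hanger_seat (a point): In the slot, 42 mm above the hanger's origin: underside of two free-turning steel rollers (radius 8, at y = -20 and +20) that ride on the rail's top face. Outside each cheek: at its foot a tray with fixed brass rings, out to x = 28.5 and 11 high; at y = 0 an upright half-round rib, z = 17 to 43, out to x = 16, which must pass the catch.
- rail: Wooden plinth of the rail, 130 x 300 x 42 mm, fixed; place and yaw vary. Origin at bench level, z up; y level, along the rail to its LOW end; x across. The smooth steel rail is 10 mm wide, 16 deep, square edged, falls 10 degrees towards +y: top face z = 0.135 - 0.176 y (m), y = -0.168 to 0.15. With its seat point at y a hung hanger tilts 10 degrees, its origin is at y - 0.0073, 0.0414 m lower.
- rail_mid (a point): Nominal centre of the rail's top face, fixed to the plinth, 135 mm up. NB: the rail with its posts, catch and stop is clamped up to 10 mm to either side (x) of its middle. This shift differs each time and is in no pose given here: find it by feel or sight. The slot has 1.5 mm play each side; a cheek that lands on the rail stops the hanger 42 mm too high. The clamp holds against 100 N.
- rail_load (a point): Nominal point on the rail's top face (without the side shift), 115 mm uphill of the middle, 40 mm uphill of the catch: a good place for the hanger's seat point when hanging it. Hung here its origin is at y = -0.121, z = 0.114 in the plinth's frame. Nothing is near on either side but the yoke of the catch. Let go here, it rolls 31 mm down to the catch and waits.
- rail_catch (a point): Nominal point on the rail's top face over the catch, 75 mm uphill of the middle: two 12 mm spring balls, one each side, 12 mm below the top face, on a yoke 94 mm wide, all below that face. They hold the hanger by its ribs 9 mm uphill of here; a push of 2 to 7 N along the rail takes it through (gripped: pushed loose at the tab it would tip). From 12 mm past here it rolls off at 0.1 to 0.2 m/s.
- rail_stop (a point): Nominal point on the rail's top face at the stop, 149 mm downhill of the middle: the rubber face of a steel plate 28 mm wide that stands 29 mm above the top face. The hanger's end comes against it: its seat point is then 32 mm uphill of here, its origin at y = 0.108, z = 0.073 in the plinth's frame.
- tape: Bystander: roll of masking tape lying flat, 92 x 92 x 19 mm; origin at the centre of its underside. Beyond it, left of the bench, a tall fixed black stand rises (about x = 0.3 to 0.55, y = 0.45 to 0.55 in the base frame): keep the arm clear of it; from the left, draw in towards the robot before crossing to the bench.
- pliers: Bystander: round nose pliers lying flat, 126 x 67 x 12 mm; origin at the centre of the underside.
- wax: Bystander: green block of carving wax, 37 x 53 x 24 mm; origin at the centre of its underside.
- clamp: Bystander: wooden ring clamp lying down, 149 x 34 x 34 mm; origin at the centre of the underside.
- spool: Bystander: thread spool standing, 24 mm across, 30 mm high; origin at the centre of its underside.

How it is judged:
By the outcome, as a careful person would: the job done as asked, in the order asked, and still so for the second after the job is handed in, with the robot touching nothing.
It also fails if it takes over 61 s, if anything falls off the work surface, if the arm or the gripper's body presses on something with over 40 N, if the wrist force passes 120 N, or if a joint passes its speed limit or range.

ROBOT

A 7-joint arm with a two-finger parallel gripper is mounted at the origin on a cart in front of the work surface, level with it; the furniture and walls round the work are solid. World frame = base frame: x ahead of the robot, y to its left, z up, the work surface at z = 0. Lengths are in m, angles in rad, forces in N, time in s.
With the tool pointing down it reaches from about 0.425 to 0.875 m from the base axis. Payload 4.7 kg.
Tool frame: the origin (TCP) lies midway between the tips of the shut fingers; the grasp point (between the pads) lies 19 mm behind it; z points along the fingers, y is the direction in which the jaws open and shut (so a half turn about z gives the same grasp; the last joint's range is limited). The gripper opens to 85 mm and grips with 20 to 120 N. Pads are 22 mm wide; open, the fingers measure 114 mm over their backs; the gripper's body (76 mm by 85 mm) begins 54 mm behind the grasp point. The pads swing forward as they close: fully open they stand 13 mm farther back than shut.
Start: joints at [1.221, 0.321, -0.07, 1.45, 0.023, 1.371, -0.057], TCP at [0.231, -0.607, 0.2] pointing down, gripper open.
Joint ranges: [-2.86, 2.86], [-0.3, 2.09], [-1.38, 1.24], [0.06, 2.45], [-1.56, 4.7], [0.09, 2.05], [-2.69, 2.69]. Speed limits (rad/s): [2.57, 2.57, 3.14, 3.14, 3.14, 3.14, 3.14].

INTERFACE

Orientations are given as a rotation vector (axis times angle).
In Python, from cell import env, snapshot, calibration, job_done, nets gives the robot as it stands. The module is installed in compiled form; this text tells all that it offers.
- The arm moves only by the tool move_arm, never from a script. Its argument "deltas" is a list of rows, each a list of 5 numbers: the finger opening in cm, from 0 to 8.54, then the shift along the world's x, y, z in cm, then the turn about the world's z in rad. A call has 1 to 8 rows; each row shifts and turns the commanded pose from where the row before left it; what a row does not reach is not made up. A row lasts 1/8 s, in which the tool goes at most 62.5 mm and 10.7 degrees, less where a joint would pass 70% of its speed; a pose out of reach is approached as far as the arm can. A call is refused whole if a number of a shift passes 6.25 or a number of a turn 0.188, either way. A call with a gripper value outside its range is refused whole. The fingers move at their own pace and stop on an object; "grip_force" is the grip in N (left out, the last holds). Time passes only in rows, so rows that do not move let the fingers close. It gives the time, the measured TCP pose, the force and the opening at its end, in the units of the state.
- env.observe(): the state, without advancing time (a new reading comes with each control period).
- snapshot(name): name is "scene" or "top" or "wrist"; returns the picture (480x640x3 uint8, red, green, blue); there is no depth.
- calibration(name): a dict with "fx", "fy", "cx", "cy" (pixels), "k1" (the pictures are not rectified: a ray, as slopes to the right and down, at radius r is drawn at 1 + k1 r^2 times it, then the intrinsics apply), "world_from_camera" (4x4, takes a point from camera to world coordinates). Camera axes: x right, y down, z forward; pixel columns grow to the right and rows downward; lengths in m; the calibration is good to about 2 mm. A picture is of the moment at which its call begins: read the wrist's pose just before it. calibration takes no time and is no camera call; for the wrist camera it gives the pose at the moment of the call.
- job_done(): hands the job in, once; it reports no verdict.
Trained networks look in the newest picture that a camera, given by its name, has taken for a name from the list of things; names that differ only in an ending like _2 or _b are one class to them, and where a whole thing is asked for, a point or a joint stands for the part that bears it (a point fixed in the world has none). Each returns a list of dicts, best first, with "p" (0 to 1); they miss things now and then, are a little off and sometimes report something else, mostly with a low value. They report only what shows in the picture. A call takes as long as a camera call.
- nets.regions_of(camera, label): "pixels" (480x640 bool, what is visible of it) and "box" ([left, top, width, height] in pixels, round what is visible of it).
The state is a dict: "t": time; "q": joint angles; "joint_vel": joint speeds; "joint_torque": joint torques, N m; "ee_pos": TCP position; "orientation": TCP orientation; "ft_force": force on the tool from outside, world axes, zero at the start; "wrist_torque": the same for the moment, N m; "opening": opening from 0.0 (shut) to 1.0 (fully open).
Only numpy, scipy, OpenCV 4.12 (cv2) and the standard library are available. Lean on these libraries where they do the work, as an engineer would, in place of code of your own. Each camera call takes 0.05 s, during which the arm holds its last target.

## Working session

There is one attempt and no reset: what is moved stays moved. The work goes in short steps, Python scripts to look and compute and a tool call to move; the robot and the scene stay as the last step left them, time stands still between calls to the robot, and variables do not carry over. Pictures are saved under pics/ and viewed, and the job is handed in when it is done.

Besides the shell and the picture viewer there is one more tool, called after "Call:" in YAML: its name, and indented under it one key for each argument. move_arm: Moves the arm, as the interface text tells. Its arguments: {"type":"object","properties":{"deltas":{"type":"array"},"grip_force":{"type":"number"}},"required":["deltas"]}

```bash
mkdir -p pics; ls; python3 - <<'E'
from cell import env,snapshot,calibration,nets
import cv2,numpy as np
s=env.observe();print({k:np.round(v,3) for k,v in s.items()})
for n in("scene","top","wrist"):
    im=snapshot(n);cv2.imwrite(f"pics/a_{n}.png",im[:,:,::-1]);c=calibration(n);print(n,c)
E
```

```text
pics
{'t': np.float64(0.0), 'q': array([ 1.221,  0.322, -0.07 ,  1.452,  0.023,  1.371, -0.057]), 'joint_vel': array([ 0.   ,  0.002, -0.001,  0.   , -0.002,  0.001, -0.   ]), 'joint_torque': array([ 0.0000e+00, -4.9358e+01, -3.8200e-01, -3.1433e+01,  1.3000e-02,
        1.2000e-02,  0.0000e+00]), 'ee_pos': array([ 0.231, -0.607,  0.198]), 'orientation': array([-3.088e+00, -5.680e-01,  1.000e-03]), 'ft_force': array([-0.88 , -0.077, -0.507]), 'wrist_torque': array([ 0.017,  0.013, -0.037]), 'opening': np.float64(0.996)}
scene {'fx': 437.9060916673877, 'fy': 437.9060916673877, 'cx': 316.86223294558476, 'cy': 240.85209269638204, 'k1': -0.026941656153336643, 'world_from_camera': array([[-0.62400175, -0.36922051,  0.68869299, -0.10632468],
       [-0.78133449,  0.30806623, -0.54278136,  0.50106104],
       [-0.01175704, -0.87679611, -0.48071859,  0.55537564],
       [ 0.        ,  0.        ,  0.        ,  1.        ]])}
top {'fx': 594.0944481325839, 'fy': 594.0944481325839, 'cx': 327.208199721039, 'cy': 224.76458683403482, 'k1': -0.06804748988148888, 'world_from_camera': array([[ 0.02088541, -0.98811896,  0.15226531,  0.36514445],
       [-0.99956996, -0.02377297, -0.01716802, -0.00533122],
       [ 0.02058384, -0.15184127, -0.98819054,  1.23186788],
       [ 0.        ,  0.        ,  0.        ,  1.        ]])}
wrist {'fx': 357.01736398242383, 'fy': 357.01736398242383, 'cx': 319.8978818705423, 'cy': 237.6657949678087, 'k1': -0.04603579070977991, 'world_from_camera': array([[ 0.35778134, -0.89699105, -0.25961425,  0.29514108],
       [-0.93380106, -0.34452149, -0.09654283, -0.58199597],
       [-0.00284463,  0.27696929, -0.96087456,  0.37243764],
       [ 0.        ,  0.        ,  0.        ,  1.        ]])}
```

View pics/a_top.png

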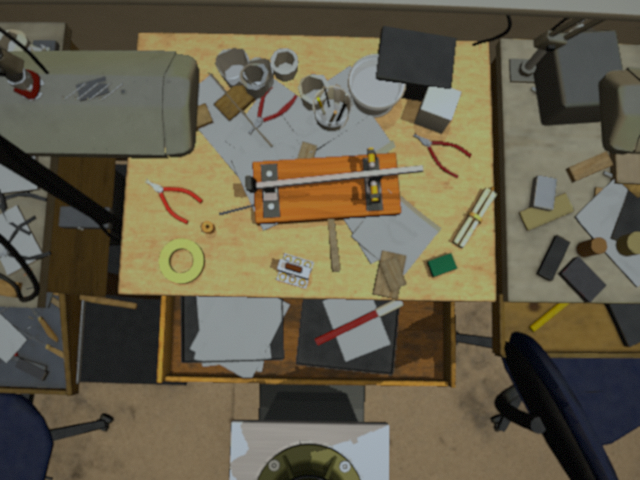

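View pics/a_scene.png

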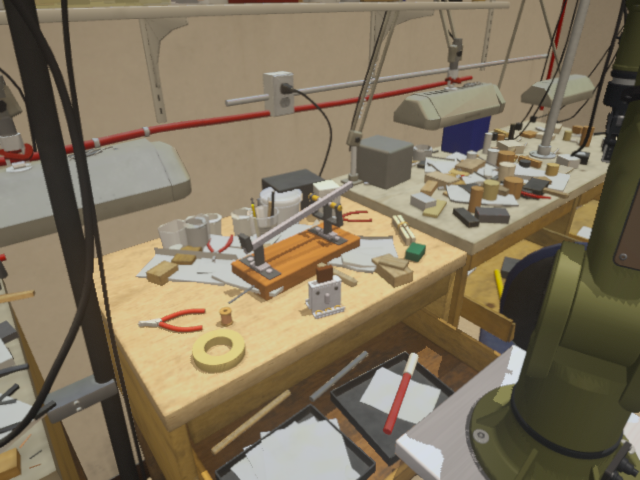

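View pics/a_wrist.png

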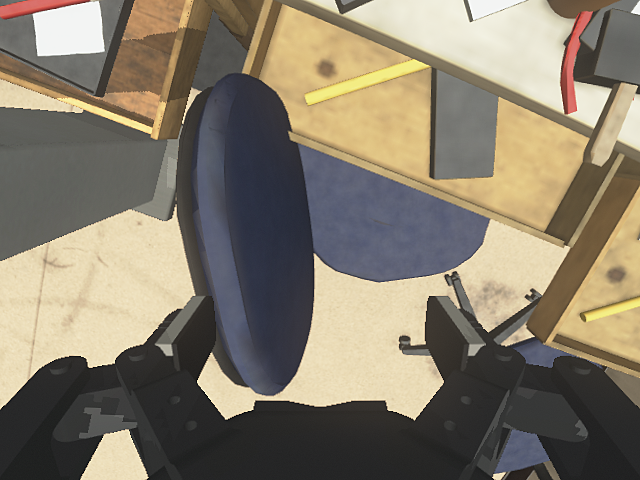

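The top view shows the hanger at about (294,268), the plinth at about (327,187), the rail's high end at (422,170) and the stop at (251,184). Next I'll zoom in and measure.

```bash
cat > h.py <<'E'
import numpy as np,cv2
from cell import env,snapshot,calibration,nets,job_done
def ray(c,u,v):
    x=(u-c['cx'])/c['fx'];y=(v-c['cy'])/c['fy'];xd,yd=x,y
    for _ in range(20):
        f=1+c['k1']*(x*x+y*y);x,y=xd/f,yd/f
    T=np.array(c['world_from_camera']);d=T[:3,:3]@[x,y,1];return T[:3,3],d
def onz(c,u,v,z):
    o,d=ray(c,u,v);return o+d*(z-o[2])/d[2]
def proj(c,P):
    T=np.array(c['world_from_camera']);p=(np.atleast_2d(P)-T[:3,3])@T[:3,:3]
    a=p[:,:2]/p[:,2:];f=1+c['k1']*(a**2).sum(1,keepdims=True);a=a*f
    return a*[c['fx'],c['fy']]+[c['cx'],c['cy']]
E
python3 - <<'E'
from h import *
import cell
for n in("top","scene"):
    snapshot(n);c=calibration(n)
    for l in("hanger","hanger_tab","rail"):
        for r in nets.regions_of(n,l)[:2]:
            m=r["pixels"];ys,xs=np.nonzero(m)
            if r['p']<.3: continue
            rect=cv2.minAreaRect(np.c_[xs,ys].astype(np.float32))
            print(n,l,round(r["p"],2),r["box"],m.sum(),xs.mean().round(1),ys.mean().round(1),np.round(cv2.boxPoints(rect),1).tolist())
a=cv2.imread("pics/a_top.png")
cv2.imwrite("pics/b1.png",cv2.resize(a[140:230,235:435],None,fx=4,fy=4,interpolation=cv2.INTER_CUBIC))
cv2.imwrite("pics/b2.png",cv2.resize(a[240:300,260:340],None,fx=8,fy=8,interpolation=cv2.INTER_CUBIC))
a=cv2.imread("pics/a_scene.png")
cv2.imwrite("pics/b3.png",cv2.resize(a[170:325,220:420],None,fx=3.8,fy=3.8,interpolation=cv2.INTER_CUBIC))
E
```

```text
top hanger 0.84 [275.4, 252.2, 38.7, 32.8] 889 294.9 270.2 [[274.5, 279.20001220703125], [282.6000061035156, 251.89999389648438], [314.3999938964844, 261.29998779296875], [306.3999938964844, 288.6000061035156]]
top hanger_tab 0.95 [280.0, 253.2, 36.0, 35.6] 853 294.4 270.2 [[274.20001220703125, 278.5], [282.20001220703125, 252.1999969482422], [313.6000061035156, 261.79998779296875], [305.6000061035156, 288.1000061035156]]
top rail 0.73 [246.5, 146.0, 176.9, 79.3] 9428 326.2 187.6 [[243.10000610351562, 157.10000610351562], [419.1000061035156, 143.10000610351562], [424.6000061035156, 212.5], [248.60000610351562, 226.5]]
scene hanger 0.83 [306.9, 265.0, 40.3, 53.1] 1523 324.5 292.7 [[300.20001220703125, 267.5], [337.8999938964844, 262.3999938964844], [345.0, 314.5], [307.29998779296875, 319.6000061035156]]
scene hanger_tab 0.58 [303.8, 265.4, 38.0, 53.7] 1487 324.2 292.4 [[301.29998779296875, 266.70001220703125], [338.29998779296875, 262.79998779296875], [343.79998779296875, 315.3999938964844], [306.79998779296875, 319.29998779296875]]
scene rail 0.97 [230.3, 183.1, 130.6, 114.4] 6527 295.2 247.3 [[217.1999969482422, 245.0], [346.6000061035156, 173.89999389648438], [381.29998779296875, 237.1999969482422], [251.89999389648438, 308.29998779296875]]
```

View pics/b1.png

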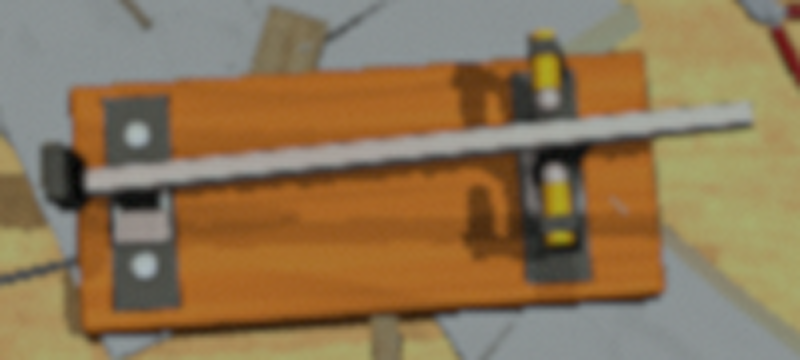

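View pics/b2.png

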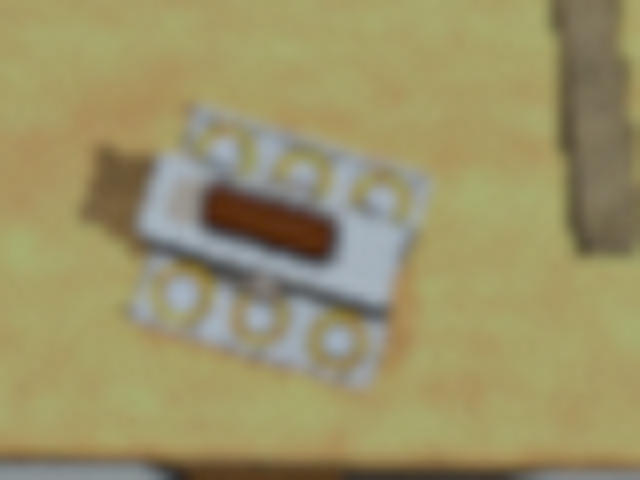

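View pics/b3.png

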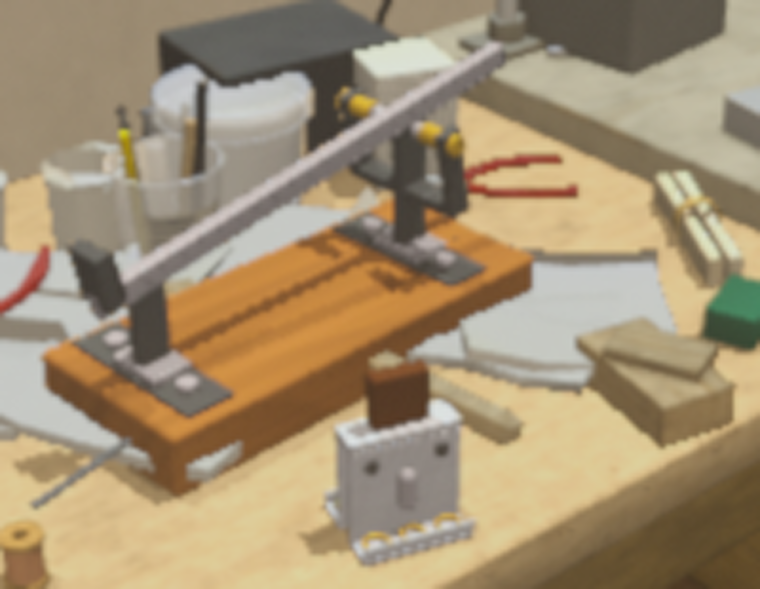

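```bash
cat > fit.py <<'E'
from h import *
from scipy.optimize import least_squares
def up(pts,s,ox,oy): return (np.array(pts,float)+.5)/s-.5+[ox,oy]
def T(p,L):
    c,s=np.cos(p[2]),np.sin(p[2]);L=np.array(L,float)
    return np.c_[p[0]+c*L[:,0]-s*L[:,1],p[1]+s*L[:,0]+c*L[:,1],L[:,2]]
top,sc=calibration("top"),calibration("scene")
# plinth corners z=.042 : image left=+y, up=+x
pl=[[.065,.15,.042],[.065,-.15,.042],[-.065,-.15,.042],[-.065,.15,.042]]
plpx=up([[72,88],[645,55],[663,293],[88,330]],4,235,140)
zr=lambda y:.135-.176*y
# rail corners at high end(-.168), center at low
rl=[[.005,-.168,zr(-.168)],[-.005,-.168,zr(-.168)],[.005,0,zr(0)],[-.005,0,zr(0)]]
f=lambda p:(proj(top,T(p,pl))-plpx).ravel()
r=least_squares(f,[.6,0,0]);print("plinth",r.x,np.round(r.fun,1))
pz=r.x
# rail in top: edges px; line points
hi=up([[750,114]],4,235,140)
lo=up([[88,181]],4,235,140)
def g(q):
    return np.r_[(proj(top,T(pz,[[q[0],-.168,zr(-.168)]]))-hi).ravel(),(proj(top,T(pz,[[q[0],.15,zr(.15)]]))-lo).ravel()]
r2=least_squares(g,[0]);print("shift",r2.x,np.round(r2.fun,1))
# hanger top
tab=[[.006,.017,.099],[.006,-.017,.099],[-.006,-.017,.099],[-.006,.017,.099]]
br=[[.0105,.032,.066],[.0105,-.032,.066],[-.0105,-.032,.066],[-.0105,.032,.066]]
tr=[[.0285,.032,.011],[.0285,-.032,.011],[-.0285,-.032,.011],[-.0285,.032,.011]]
for names,L,px in (("tab",tab,[[208,182],[338,218],[330,260],[203,225]]),("br",br,[[155,152],[405,222],[385,308],[137,235]]),("tray",tr,[[190,105],[433,180],[370,388],[130,318]])):
    P=up(px,8,260,240);r=least_squares(lambda p:(proj(top,T(p,L))-P).ravel(),[.4,0,0]);print(names,r.x,np.round(r.fun,1))
h=r.x
# scene predictions vs seen
P=lambda A:np.round((proj(sc,A)-[220,170]+.5)*3.8-.5).astype(int).tolist()
print("scene plinth",P(T(pz,pl)),"rail hi",P(T(pz,[[r2.x[0],-.168,zr(-.168)],[r2.x[0],.15,zr(.15)]])),"tab",P(T(h,tab)),"br",P(T(h,br)))
E
python3 fit.py
```

```text
plinth [ 0.62638509 -0.02321868  0.08815689] [-0.8 -0.8  0.8 -1.2  1.7  0.9 -1.7  0.9]
shift [-0.00160631] [-3.8  0.2 -6.8  0.5]
tab [ 0.45623764  0.03799379 -0.23416613] [-0.1 -0.4  0.9 -0.4  0.3  0.5 -1.1  0.3]
br [ 0.45693629  0.03903101 -0.25025191] [ 0.3  0.1  0.3  0.1 -0.1 -0.3 -0.5  0. ]
tray [ 0.45664655  0.03833563 -0.26284494] [ 0.5  0.2 -0.2 -0.5 -0.2  0.2 -0.1  0.1]
scene plinth [[41, 350], [401, 192], [541, 254], [176, 438]] rail hi [[492, 45], [97, 291]] tab [[365, 369], [425, 354], [435, 365], [374, 380]] br [[336, 424], [446, 397], [463, 416], [352, 445]]
```

Call:
move_arm:
  deltas:
    - [8.5,2.0,4.0,2.0,0.15]
    - [8.5,2.5,4.5,1.5,0.16]
    - [8.5,3,4.5,1.5,0.16]
    - [8.5,3,4.5,1,0.16]
    - [8.5,3,4.5,1,0.16]
    - [8.5,3,4.5,1,0.16]
    - [8.5,3,4.5,0,0.16]
    - [8.5,3,4,0,0.16]

```text
t: 1.55
ee_pos: [0.4572, -0.2557, 0.2802]
orientation: [2.143, 2.295, -0.0]
ft_force: [0.6, -0.3, 0.1]
opening: 0.995
```

Call:
move_arm:
  deltas:
    - [8.5,3.5,4.0,0,0.0]
    - [8.5,3.5,4,0,0.02]
    - [8.5,3.5,3,0,0]
    - [8.5,0,0,0,0]
    - [8.5,0,0,0,0]
    - [8.5,0,0,0,0]

```text
t: 2.3
ee_pos: [0.5605, -0.1493, 0.2796]
orientation: [2.13, 2.308, -0.001]
ft_force: [-0.3, -0.1, -0.6]
opening: 0.994
```

```bash
python3 - <<'E'
from h import *
s=env.observe();print({k:np.round(v,3) for k,v in s.items()})
c=calibration("wrist");im=snapshot("wrist");cv2.imwrite("pics/c_wrist.png",im[:,:,::-1]);np.save("c_cal.npy",c,allow_pickle=True);print(c["world_from_camera"].round(4))
E
```

```text
{'t': np.float64(2.3), 'q': array([ 0.712,  0.186, -0.576,  1.487,  0.102,  1.499,  0.217]), 'joint_vel': array([ 0.004, -0.003, -0.001,  0.   , -0.002, -0.002,  0.001]), 'joint_torque': array([-4.6000e-01, -3.7729e+01, -3.3580e+00, -3.1849e+01, -1.8000e-02,
       -8.0000e-03,  4.0000e-03]), 'ee_pos': array([ 0.56 , -0.149,  0.28 ]), 'orientation': array([ 2.130e+00,  2.308e+00, -1.000e-03]), 'ft_force': array([-0.307, -0.138, -0.621]), 'wrist_torque': array([-0.036,  0.009,  0.015]), 'opening': np.float64(0.994)}
[[ 9.966e-01  7.920e-02  2.220e-02  5.531e-01]
 [ 8.220e-02 -9.577e-01 -2.758e-01 -7.870e-02]
 [-6.000e-04  2.767e-01 -9.610e-01  4.533e-01]
 [ 0.000e+00  0.000e+00  0.000e+00  1.000e+00]]
```

View pics/c_wrist.png

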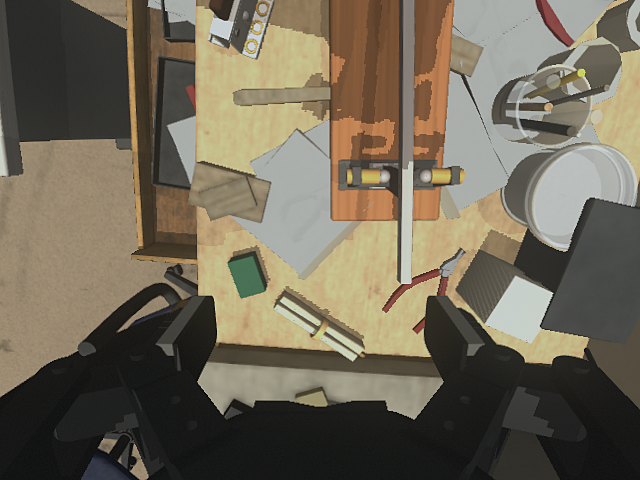

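The wrist view shows the rail running upright in the picture, with its high end at (404,283) and the catch balls at (385,177) and (425,176). I'll extract the edges.

```bash
python3 - <<'E'
from h import *
a=cv2.imread("pics/c_wrist.png")
cv2.imwrite("pics/d1.png",cv2.resize(a[140:300,320:480],None,fx=3.75,fy=3.75,interpolation=cv2.INTER_CUBIC))
g=a.astype(int)
for v in(20,60,100,140,160,165,200,215,230,250,270,280): print(v,[tuple(x) for x in g[v,396:416].tolist()] if v in(60,250) else g[v,394:420].sum(1).tolist())
print(g[270:292,404].sum(1).tolist())
E
```

```text
20 [252, 244, 251, 254, 249, 174, 159, 157, 202, 330, 394, 383, 378, 378, 373, 377, 379, 377, 375, 382, 299, 229, 234, 239, 243, 245]
60 [(54, 83, 121), (54, 84, 123), (54, 80, 114), (50, 58, 71), (50, 54, 58), (49, 54, 59), (45, 49, 55), (109, 116, 123), (122, 129, 136), (121, 126, 134), (119, 125, 133), (119, 126, 133), (120, 126, 133), (120, 127, 135), (121, 127, 134), (120, 127, 135), (120, 127, 133), (128, 132, 136), (64, 83, 104), (46, 74, 113)]
100 [262, 259, 263, 265, 242, 173, 166, 153, 231, 366, 394, 386, 386, 387, 388, 388, 393, 394, 395, 343, 266, 244, 246, 248, 258, 273]
140 [250, 259, 259, 262, 239, 165, 172, 170, 227, 404, 398, 394, 394, 395, 399, 401, 405, 405, 400, 354, 242, 259, 272, 277, 281, 287]
160 [208, 211, 196, 200, 184, 177, 181, 158, 299, 418, 396, 397, 398, 398, 396, 396, 395, 393, 405, 272, 182, 204, 203, 205, 206, 208]
165 [297, 291, 290, 303, 217, 196, 179, 147, 316, 413, 398, 397, 392, 379, 628, 604, 598, 596, 619, 354, 165, 197, 222, 221, 223, 221]
200 [259, 267, 271, 265, 213, 197, 201, 201, 575, 604, 594, 594, 587, 594, 599, 601, 597, 602, 534, 398,
[... 316 characters left out ...]
 212), (98, 126, 132), (64, 70, 75), (63, 71, 75), (46, 54, 58), (161, 171, 181), (197, 208, 205), (194, 206, 202), (192, 204, 200), (192, 203, 200), (195, 206, 201), (196, 207, 201), (195, 207, 200), (194, 205, 200), (193, 205, 202), (183, 188, 196), (103, 136, 145), (136, 187, 199), (138, 188, 201), (135, 185, 198)]
270 [514, 519, 545, 288, 188, 201, 203, 579, 615, 600, 600, 603, 605, 605, 608, 601, 607, 450, 504, 512, 514, 516, 517, 520, 517, 517]
280 [510, 528, 553, 321, 190, 180, 270, 608, 617, 604, 601, 604, 604, 606, 607, 596, 622, 491, 262, 272, 285, 281, 281, 278, 275, 274]
[600, 601, 600, 601, 599, 599, 600, 600, 602, 604, 601, 604, 617, 666, 148, 263, 279, 274, 277, 274, 258, 240]
```

View pics/d1.png

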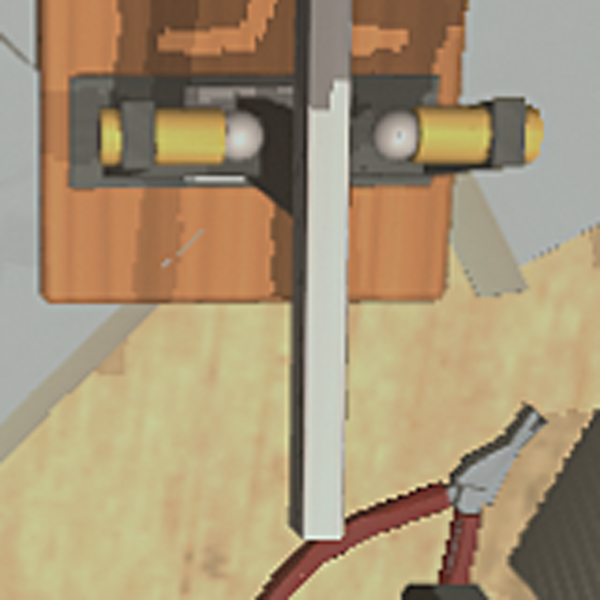

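```bash
cat > rail.py <<'E'
from h import *
c=np.load("c_cal.npy",allow_pickle=True).item()
pts=[(408.24,20),(407.76,100),(407.7,140),(406.87,200),(406.45,215),(406.2,230),(406.05,250),(405.65,270),(405.75,280)]
E=onz(c,405.6,283.6,.1646);d=np.array([-.088,.996,0])
for _ in range(4):
    W=[]
    n=np.array([d[0]*.176,d[1]*.176,1.])  # z+.176*(y_r)=const
    for u,v in pts:
        o,r=ray(c,u,v);t=(n@E-n@o)/(n@r);W.append(o+t*r)
    W=np.array(W);k,b=np.polyfit(W[:,1],W[:,0],1);d=np.array([k,1,0]);d/=np.linalg.norm(d)
print("end",E.round(4),"yaw",-np.arctan(k),"x res mm",((W[:,0]-k*W[:,1]-b)*1e3).round(2))
E[0]=k*E[1]+b
for nme,y in(("load",-.115),("catch",-.075),("mid",0),("stop",.149)): print(nme,(E+d*(y+.168)).round(4)[:2],.135-.176*y)
b1=onz(c,384,175.5,.1362);b2=onz(c,426,176,.1362);print("balls",b1,b2,((b1+b2)/2).round(4))
top=calibration("top");sc=calibration("scene")
for y in(-.168,.149):
    p=E+d*(y+.168);p[2]=.135-.176*y;print(proj(top,p),((proj(top,p)-[235,140]+.5)*4-.5).round(),((proj(sc,p)-[220,170]+.5)*3.8-.5).round())
E
python3 rail.py
```

```text
end [ 0.6381 -0.1972  0.1646] yaw 0.09220027538170196 x res mm [ 0.03 -0.09  0.15  0.05 -0.13 -0.16 -0.   -0.05  0.2 ]
load [ 0.6331 -0.1444] 0.15524000000000002
catch [ 0.6294 -0.1046] 0.1482
mid [ 0.6225 -0.0299] 0.135
stop [0.6088 0.1185] 0.10877600000000001
balls [ 0.61212266 -0.10817361  0.1362    ] [ 0.64935227 -0.10539719  0.1362    ] [ 0.6307 -0.1068  0.1362]
[[421.80525579 169.24760066]] [[749. 118.]] [[501.  44.]]
[[253.72432452 186.83681404]] [[ 76. 189.]] [[111. 288.]]
```

Call:
move_arm:
  deltas:
    - [8.5,-2,3.5,0,-0.06]
    - [8.5,-2.1,3.75,0,-0.07]
    - [8.5,-2.1,3.75,-1.5,-0.07]
    - [8.5,-2.1,3.75,-2,-0.07]
    - [8.5,-2.1,4,-2.5,-0.06]
    - [8.5,0,0,-2,0]
    - [8.5,0,0,0,0]
    - [8.5,0,0,0,0]

```text
t: 3.35
ee_pos: [0.4579, 0.039, 0.2005]
orientation: [2.479, 1.928, 0.001]
ft_force: [0.6, 0.0, -0.7]
opening: 0.996
```

```bash
python3 - <<'E'
from h import *
s=env.observe();print({k:np.round(v,3) for k,v in s.items()})
c=calibration("wrist");im=snapshot("wrist");cv2.imwrite("pics/e_wrist.png",im[:,:,::-1]);np.save("e_cal.npy",c,allow_pickle=True)
E
```

```text
{'t': np.float64(3.35), 'q': array([ 0.605, -0.081, -0.703,  1.877, -0.053,  1.325, -0.332]), 'joint_vel': array([-0.002,  0.003,  0.   , -0.013, -0.002, -0.002, -0.003]), 'joint_torque': array([-1.7600e-01, -2.0074e+01,  1.3340e+00, -3.0508e+01, -0.0000e+00,
        2.9000e-02,  1.0000e-03]), 'ee_pos': array([0.458, 0.039, 0.2  ]), 'orientation': array([2.479e+00, 1.928e+00, 1.000e-03]), 'ft_force': array([ 0.632,  0.036, -0.689]), 'wrist_torque': array([-0.044,  0.014,  0.013]), 'opening': np.float64(0.996)}
```

View pics/e_wrist.png

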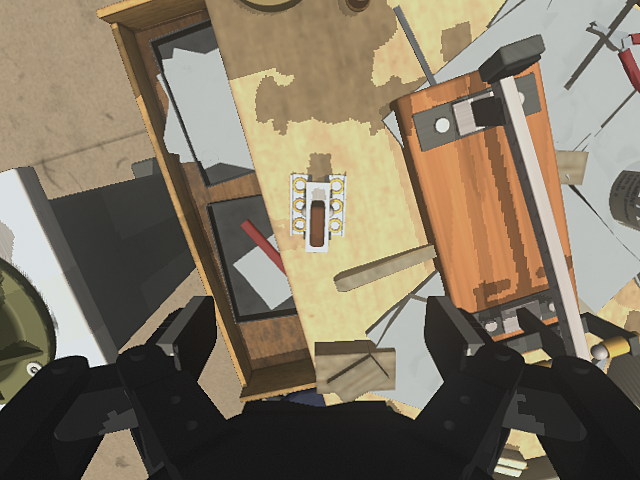

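The hanger sits upright in the picture, tab top around (317,215) and almost aligned with the jaws. I'll zoom in and fit it.

```bash
python3 - <<'E'
from h import *
a=cv2.imread("pics/e_wrist.png")
cv2.imwrite("pics/f1.png",cv2.resize(a[165:260,270:370],None,fx=6,fy=6,interpolation=cv2.INTER_CUBIC))
E
```

```text
(no output)
```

View pics/f1.png

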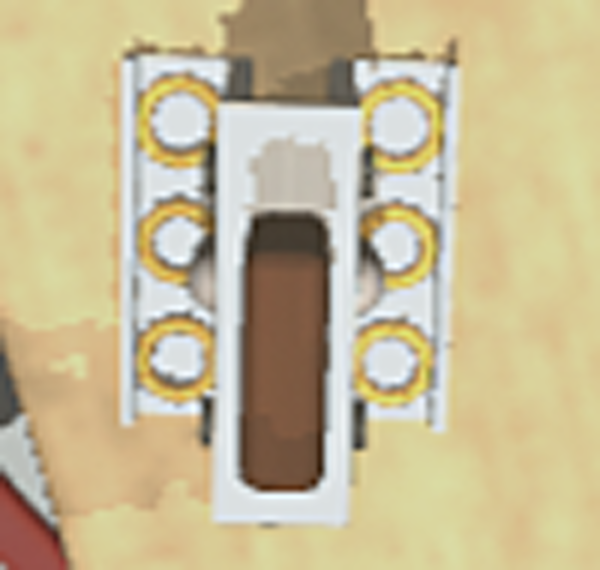

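```bash
python3 - <<'E'
from h import *
from fit import T,up,tab,br,least_squares
c=np.load("e_cal.npy",allow_pickle=True).item()
for n,L,px in(("br",br,[[363,106],[348,524],[212,523],[217,103]]),("tab",tab,[[327,255],[325,492],[239,490],[246,253]])):
    P=up(px,6,270,165);r=least_squares(lambda p:(proj(c,T(p,L))-P).ravel(),[.45,0.04,-.25]);print(n,r.x,np.round(r.fun,1))
E
```

```text
plinth [ 0.62638509 -0.02321868  0.08815689] [-0.8 -0.8  0.8 -1.2  1.7  0.9 -1.7  0.9]
shift [-0.00160631] [-3.8  0.2 -6.8  0.5]
tab [ 0.45623764  0.03799379 -0.23416613] [-0.1 -0.4  0.9 -0.4  0.3  0.5 -1.1  0.3]
br [ 0.45693629  0.03903101 -0.25025191] [ 0.3  0.1  0.3  0.1 -0.1 -0.3 -0.5  0. ]
tray [ 0.45664655  0.03833563 -0.26284494] [ 0.5  0.2 -0.2 -0.5 -0.2  0.2 -0.1  0.1]
scene plinth [[41, 350], [401, 192], [541, 254], [176, 438]] rail hi [[492, 45], [97, 291]] tab [[365, 369], [425, 354], [435, 365], [374, 380]] br [[336, 424], [446, 397], [463, 416], [352, 445]]
br [ 0.45383261  0.03991212 -0.27139888] [ 0.  -0.3  0.2  0.6 -0.2  0.2 -0.1 -0.4]
tab [ 0.4539871   0.03994849 -0.26804116] [ 0.9 -0.9  0.2  1.  -0.3  1.  -0.9 -0.9]
```

Call:
move_arm:
  deltas:
    - [8.5,-0.35,0.1,-4,-0.02]
    - [5,0,0,-4,0]
    - [5,0,0,-3,0]
    - [5,0,0,-2,0]
    - [5,0,0,0,0]
    - [5,0,0,0,0]

```text
t: 4.15
ee_pos: [0.455, 0.0409, 0.0708]
orientation: [2.497, 1.904, 0.003]
ft_force: [0.4, 0.1, 0.4]
opening: 0.582
```

```bash
python3 - <<'E'
from h import *
s=env.observe();print({k:np.round(s[k],4) for k in('ee_pos','orientation','ft_force','opening')})
c=calibration("wrist");im=snapshot("wrist");cv2.imwrite("pics/g_wrist.png",im[:,:,::-1])
E
```

```text
{'ee_pos': array([0.455 , 0.0409, 0.0708]), 'orientation': array([2.4972, 1.9045, 0.0026]), 'ft_force': array([0.4495, 0.128 , 0.4116]), 'opening': np.float64(0.582)}
```

View pics/g_wrist.png

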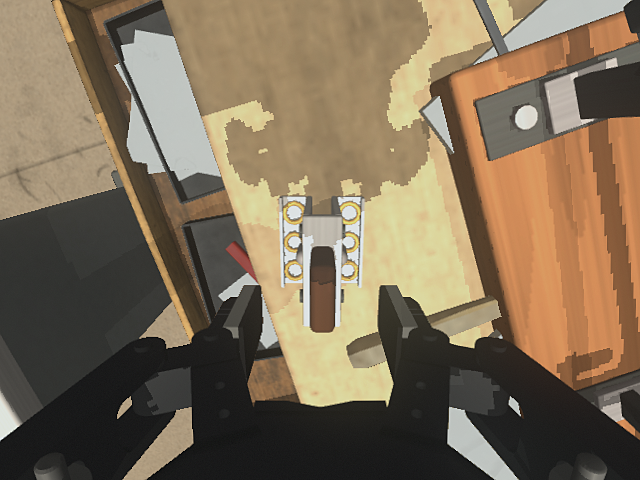

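The tab at (322,300) is centred between the fingers at (262 and 378). I'll close.

Call:
move_arm:
  deltas:
    - [1.5,-0.05,-0.1,0,0]
    - [0.5,0,0,0,0]
    - [0.5,0,0,0,0]
    - [0.5,0,0,0,0]
    - [0.5,0,0,0,0]
    - [0.5,0,0,0,0]
  grip_force: 40

```text
t: 4.95
ee_pos: [0.4532, 0.0401, 0.0695]
orientation: [2.497, 1.906, -0.0]
ft_force: [0.3, -0.6, -0.4]
opening: 0.061
```

Call:
move_arm:
  deltas:
    - [0.5,0,0,1,0]
    - [0.5,0,0,3,0]
    - [0.5,0,0,4,0]
    - [0.5,0,0,4,0]
    - [0.5,0,0,4,0]
    - [0.5,0,0,2,0]
    - [0.5,0,0,0,0]
    - [0.5,0,0,0,0]

```text
t: 5.95
ee_pos: [0.4527, 0.04, 0.2488]
orientation: [-2.497, -1.906, 0.001]
ft_force: [-0.5, 0.4, -0.4]
opening: 0.058
```

```bash
python3 - <<'E'
from h import *
s=env.observe();print({k:np.round(s[k],4) for k in('ee_pos','orientation','ft_force','wrist_torque','opening','q')})
c=calibration("wrist");im=snapshot("wrist");cv2.imwrite("pics/i_wrist.png",im[:,:,::-1]);np.save("i_cal.npy",c,allow_pickle=True)
cv2.imwrite("pics/i_z.png",cv2.resize(im[170:370,240:400,::-1],None,fx=3,fy=3,interpolation=cv2.INTER_CUBIC))
E
```

```text
{'ee_pos': array([0.4527, 0.04  , 0.2488]), 'orientation': array([-2.4968e+00, -1.9058e+00,  1.4000e-03]), 'ft_force': array([-0.5024,  0.4219, -0.3893]), 'wrist_torque': array([0.0328, 0.0376, 0.013 ]), 'opening': np.float64(0.0578), 'q': array([ 0.6204, -0.1193, -0.6967,  1.8082, -0.0773,  1.4266, -0.3285])}
```

View pics/i_z.png

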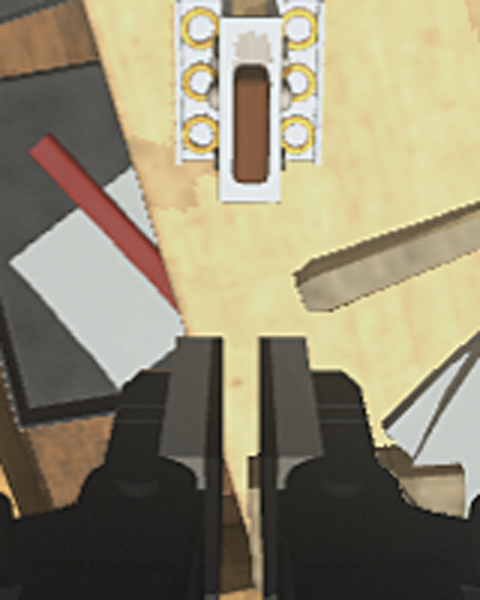

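The fingers closed to 4.9 mm and the hanger still stands on the bench, so the grasp missed. I'll refit where it is now.

```bash
python3 - <<'E'
from h import *
from fit import T,up,tab,br,least_squares
c=np.load("i_cal.npy",allow_pickle=True).item();print(c["world_from_camera"].round(3))
for n,L,px in(("br",br,[[285,17],[280,202],[219,201],[218,17]]),("tab",tab,[[268,80],[267,183],[233,182],[235,80]])):
    P=up(px,3,240,170);r=least_squares(lambda p:(proj(c,T(p,L))-P).ravel(),[.45,0.04,-.25]);print(n,r.x,np.round(r.fun,1))
for nm in("e","i"):
  c=np.load(nm+"_cal.npy",allow_pickle=True).item();W=c["world_from_camera"];print(nm)
print("tcp px",proj(c,[[.4527,.04,.2488],[.4527,.04,.2678],[.4527,.04,.07]]))
im=snapshot("top");cv2.imwrite("pics/j.png",cv2.resize(im[220:300,250:350,::-1],None,fx=6,fy=6,interpolation=cv2.INTER_CUBIC))
im=snapshot("scene");cv2.imwrite("pics/j2.png",cv2.resize(im[150:350,220:420,::-1],None,fx=3,fy=3,interpolation=cv2.INTER_CUBIC))
E
```

```text
plinth [ 0.62638509 -0.02321868  0.08815689] [-0.8 -0.8  0.8 -1.2  1.7  0.9 -1.7  0.9]
shift [-0.00160631] [-3.8  0.2 -6.8  0.5]
tab [ 0.45623764  0.03799379 -0.23416613] [-0.1 -0.4  0.9 -0.4  0.3  0.5 -1.1  0.3]
br [ 0.45693629  0.03903101 -0.25025191] [ 0.3  0.1  0.3  0.1 -0.1 -0.3 -0.5  0. ]
tray [ 0.45664655  0.03833563 -0.26284494] [ 0.5  0.2 -0.2 -0.5 -0.2  0.2 -0.1  0.1]
scene plinth [[41, 350], [401, 192], [541, 254], [176, 438]] rail hi [[492, 45], [97, 291]] tab [[365, 369], [425, 354], [435, 365], [374, 380]] br [[336, 424], [446, 397], [463, 416], [352, 445]]
[[ 0.965 -0.251 -0.074  0.47 ]
 [-0.262 -0.928 -0.266  0.108]
 [-0.002  0.276 -0.961  0.423]
 [ 0.     0.     0.     1.   ]]
br [ 0.45399074  0.03992823 -0.27290481] [-0.6 -0.2 -0.1  0.2  0.1  0.4  0.6 -0.4]
tab [ 0.45384548  0.03998017 -0.27678986] [ 1.1 -0.8  0.7  0.8 -0.7  1.  -1.1 -1. ]
e
i
tcp px [[323.21133279 274.95403676]
 [323.50024839 290.12204192]
 [321.92799096 207.85213133]]
```

View pics/j2.png

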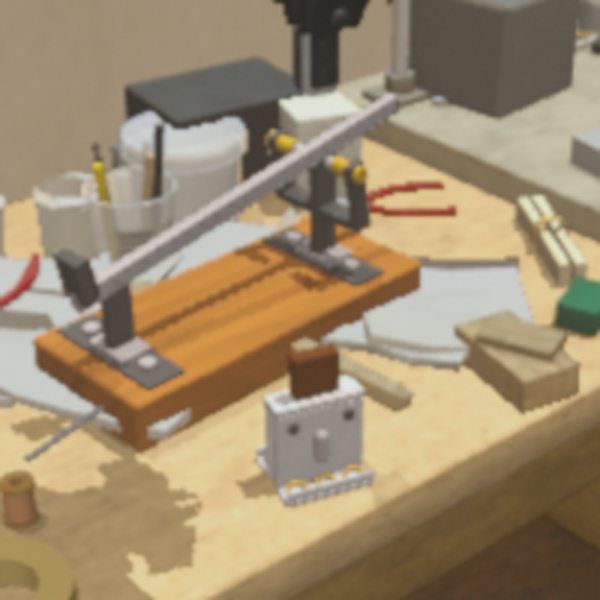

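View pics/i_wrist.png

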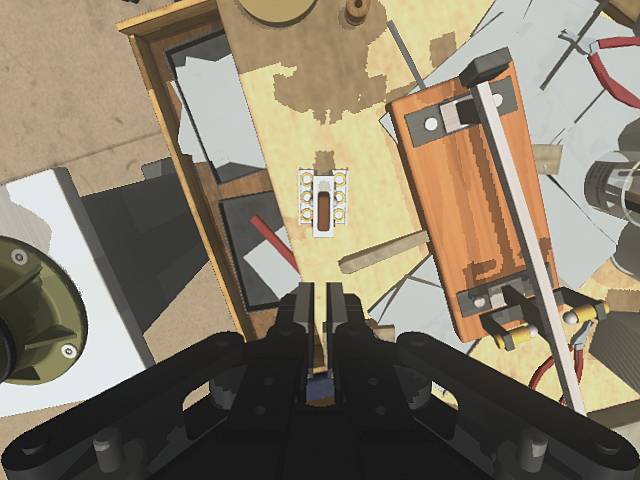

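```bash
python3 - <<'E'
from h import *
c=np.load("i_cal.npy",allow_pickle=True).item()
p=np.array([.4527,.04,.2488]);a=-.27;ydir=np.array([-np.sin(a),np.cos(a),0]);xd=np.array([np.cos(a),np.sin(a),0])
for b in(0,.01,.02,.03,.04):
    print(b,[proj(c,p+ydir*o+xd*s+[0,0,b])[0].round(0).tolist() for o in(.011,0,-.011) for s in (-.0025,.0025)])
E
python3 - <<'E'
import cv2
a=cv2.imread("pics/i_wrist.png")
cv2.imwrite("pics/k.png",cv2.resize(a[270:420,240:400],None,fx=4.5,fy=4,interpolation=cv2.INTER_CUBIC))
E
```

```text
0 [[319.0, 255.0], [328.0, 255.0], [318.0, 275.0], [328.0, 275.0], [318.0, 294.0], [328.0, 294.0]]
0.01 [[318.0, 262.0], [329.0, 262.0], [318.0, 283.0], [328.0, 283.0], [318.0, 303.0], [328.0, 303.0]]
0.02 [[318.0, 269.0], [329.0, 269.0], [318.0, 291.0], [329.0, 291.0], [318.0, 312.0], [329.0, 312.0]]
0.03 [[318.0, 277.0], [330.0, 277.0], [318.0, 300.0], [329.0, 301.0], [318.0, 323.0], [329.0, 323.0]]
0.04 [[318.0, 287.0], [330.0, 287.0], [318.0, 311.0], [330.0, 311.0], [318.0, 335.0], [330.0, 335.0]]
```

View pics/k.png

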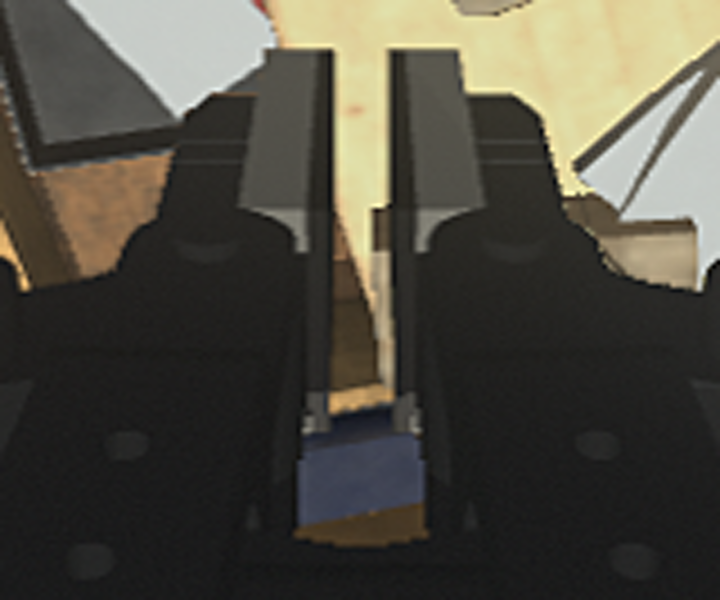

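```bash
python3 - <<'E' | tail -12
from h import *
from fit import T,up,tab,br,least_squares
for nm,s,o,B,TB in(("i",3,(240,170),[[285,17],[280,202],[219,201],[218,17]],[[268,80],[267,183],[233,182],[235,80]]),("e",6,(270,165),[[363,106],[348,524],[212,523],[217,103]],[[327,255],[325,492],[239,490],[246,253]])):
  c=np.load(nm+"_cal.npy",allow_pickle=True).item()
  P=up(B+TB,s,*o);L=np.array(br+tab)
  for z in(-.04,-.02,-.01,0,.01,.02,.04):
    r=least_squares(lambda p:(proj(c,T(p,L)+[0,0,z])-P).ravel(),[.45,0.04,-.25]);print(nm,z,r.x[:3].round(4),(r.fun**2).mean()**.5)
E
```

```text
i -0.01 [ 0.4535  0.038  -0.274 ] 0.5989463010281653
i 0 [ 0.4539  0.04   -0.2739] 0.7002377106858826
i 0.01 [ 0.4544  0.0419 -0.2739] 1.122631320255115
i 0.02 [ 0.4548  0.0439 -0.2738] 1.6695144348085837
i 0.04 [ 0.4557  0.0478 -0.2737] 2.950643464386297
e -0.04 [ 0.4513  0.0309 -0.2704] 2.1589293922516775
e -0.02 [ 0.4526  0.0354 -0.2705] 0.9918879031546352
e -0.01 [ 0.4533  0.0377 -0.2705] 0.4764193923983641
e 0 [ 0.4539  0.0399 -0.2705] 0.6366596504894458
e 0.01 [ 0.4546  0.0422 -0.2705] 1.312761461894647
e 0.02 [ 0.4552  0.0444 -0.2705] 2.1049883648516583
e 0.04 [ 0.4565  0.049  -0.2706] 3.9136213750001314
```

View pics/j.png

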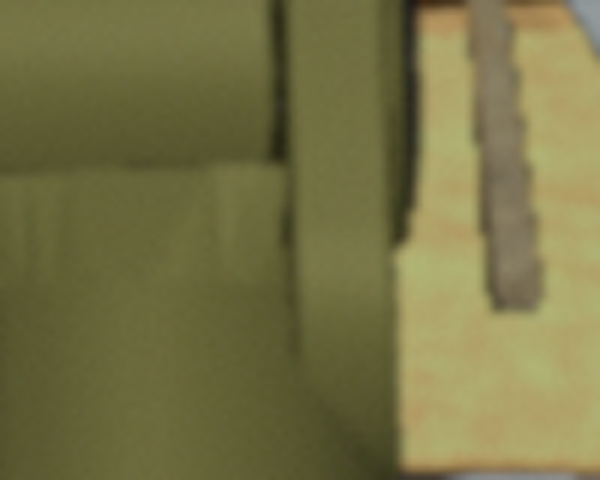

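```bash
python3 - <<'E'
from h import *
s=env.observe();p=s['ee_pos'];c=calibration("scene")
print(p,s['t'],proj(c,[p,p+[0,0,.019],p+[0,0,.03],p+[0,0,.04]]))
im=snapshot("scene");cv2.imwrite("pics/l.png",cv2.resize(im[60:210,230:430,::-1],None,fx=4,fy=4,interpolation=cv2.INTER_CUBIC))
E
```

```text
[0.4525694  0.03999223 0.24843861] 6.1 [[325.31157819 196.51356243]
 [325.28376144 186.5699286 ]
 [325.26724839 180.70709977]
 [325.25196873 175.30832506]]
```

View pics/l.png

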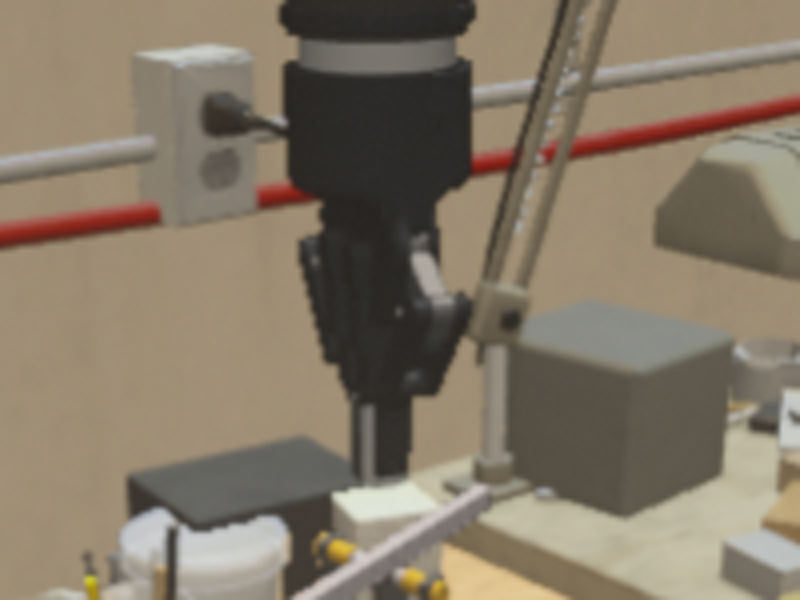

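The scene view puts the fingertips at row 180, while the reported TCP projects to row 196. So the tips really end about 31 mm behind the reported TCP, and the wrist view agrees. I closed above the tab, and the hanger wasn't disturbed. I'll regrasp lower, watching the contact.

Call:
move_arm:
  deltas:
    - [5,0.3,0,-2,0]
    - [5,0,0,-4,0]
    - [5,0,0,-5,0]
    - [5,0,0,-4,0]
    - [5,0,0,-2.5,0]
    - [5,0,0,-1,0]
    - [5,0,0,0,0]

```text
t: 7.02
ee_pos: [0.456, 0.0401, 0.0643]
orientation: [-2.496, -1.906, 0.001]
ft_force: [-0.0, 0.1, 0.8]
opening: 0.582
```

```bash
python3 - <<'E'
from h import *
s=env.observe();print({k:np.round(s[k],4) for k in('ee_pos','orientation','ft_force','opening')})
im=snapshot("scene");cv2.imwrite("pics/m.png",cv2.resize(im[190:340,240:440,::-1],None,fx=4,fy=4,interpolation=cv2.INTER_CUBIC))
E
```

```text
{'ee_pos': array([0.456 , 0.0401, 0.0643]), 'orientation': array([-2.4965e+00, -1.9056e+00,  8.0000e-04]), 'ft_force': array([-0.0049,  0.0738,  0.7513]), 'opening': np.float64(0.5823)}
```

View pics/m.png

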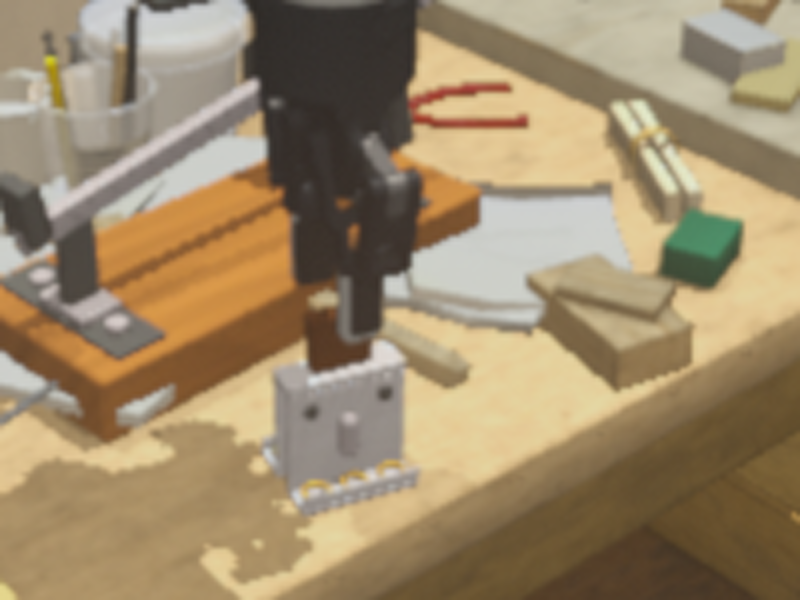

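Call:
move_arm:
  deltas:
    - [4,0,0,-1.2,0]
    - [3,0,0,-1,0]
    - [3,0,0,0,0]
    - [3,0,0,0,0]

```text
t: 7.58
ee_pos: [0.4564, 0.0401, 0.0426]
orientation: [2.497, 1.906, 0.0]
ft_force: [0.1, 0.5, -0.2]
opening: 0.351
```

```bash
python3 - <<'E'
from h import *
s=env.observe();print({k:np.round(s[k],4) for k in('ee_pos','orientation','ft_force','opening')})
p=s['ee_pos'];a=-.27;q=p-np.array([np.cos(a),np.sin(a),0])*.016
c=calibration("scene")
for b in(.02,.03,.04):print(((proj(c,q+[0,0,b])-[240,190]+.5)*4-.5).round())
im=snapshot("scene");cv2.imwrite("pics/n.png",cv2.resize(im[190:340,240:440,::-1],None,fx=4,fy=4,interpolation=cv2.INTER_CUBIC))
im=snapshot("wrist");cv2.imwrite("pics/n2.png",im[:,:,::-1])
E
```

```text
{'ee_pos': array([0.4564, 0.0401, 0.0426]), 'orientation': array([2.4972e+00, 1.9061e+00, 2.0000e-04]), 'ft_force': array([ 0.1408,  0.5122, -0.16  ]), 'opening': np.float64(0.3511)}
[[352. 386.]]
[[352. 370.]]
[[352. 352.]]
```

View pics/n.png

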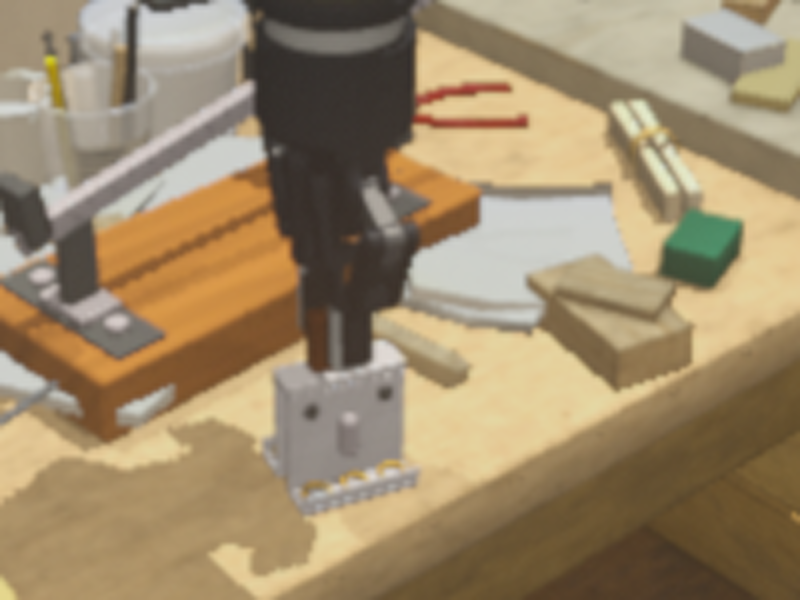

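View pics/n2.png

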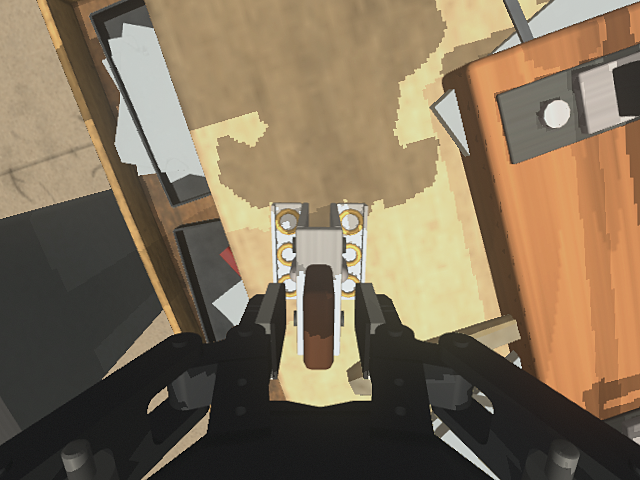

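Call:
move_arm:
  deltas:
    - [1.5,0,0,0.2,0]
    - [0.5,0,0,0,0]
    - [0.5,0,0,0,0]
    - [0.5,0,0,0,0]
    - [0.5,0,0,0,0]
  grip_force: 40

```text
t: 8.3
ee_pos: [0.4563, 0.04, 0.045]
orientation: [2.497, 1.906, -0.0]
ft_force: [-2.7, 0.4, 6.4]
opening: 0.13
```

Call:
move_arm:
  deltas:
    - [0.5,0,0,0.5,0]
    - [0.5,0,0,2,0]
    - [0.5,0,0,4,0]
    - [0.5,0,0,4,0]
    - [0.5,0,0,4,0]
    - [0.5,0,0,2.5,0]
    - [0.5,0,0,0,0]
    - [0.5,0,0,0,0]

```text
t: 9.3
ee_pos: [0.4554, 0.0399, 0.2132]
orientation: [-2.497, -1.905, 0.002]
ft_force: [0.2, 0.1, -2.2]
opening: 0.132
```

```bash
python3 - <<'E'
from h import *
s=env.observe();print({k:np.round(s[k],4) for k in('t','ee_pos','orientation','ft_force','wrist_torque','opening')})
c=calibration("wrist");im=snapshot("wrist");cv2.imwrite("pics/o.png",im[:,:,::-1]);np.save("o_cal.npy",c,allow_pickle=True)
im=snapshot("scene");cv2.imwrite("pics/o2.png",cv2.resize(im[110:260,230:430,::-1],None,fx=4,fy=4,interpolation=cv2.INTER_CUBIC))
E
```

```text
{'t': np.float64(9.3), 'ee_pos': array([0.4554, 0.0399, 0.2132]), 'orientation': array([-2.4965e+00, -1.9053e+00,  2.3000e-03]), 'ft_force': array([ 0.1851,  0.1335, -2.2495]), 'wrist_torque': array([-0.0391, -0.0078, -0.066 ]), 'opening': np.float64(0.1315)}
```

View pics/o.png

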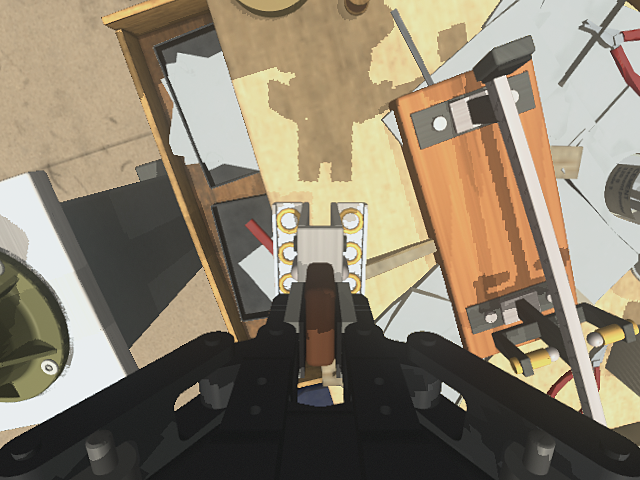

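View pics/o2.png

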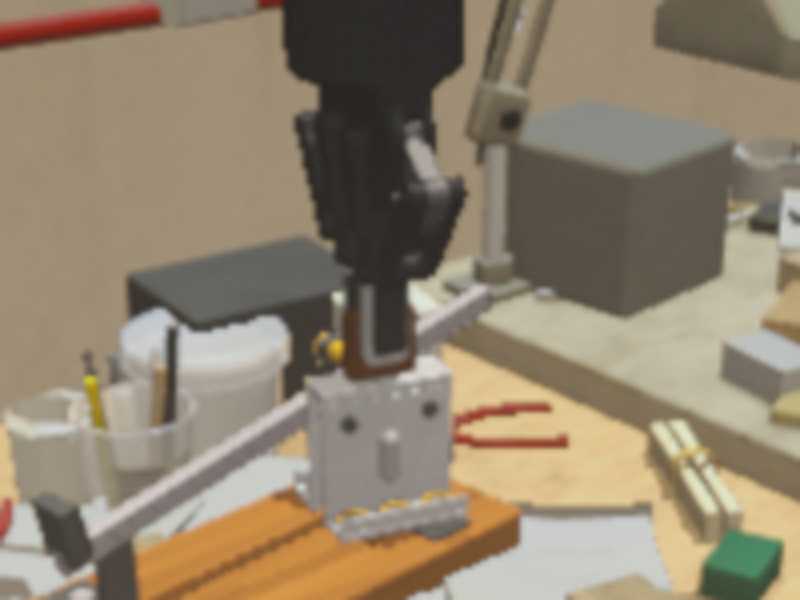

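Now the hanger is gripped at an opening of 11 mm, and the force reads −2.2 N, the weight of the hanger. I'll measure it in the hand from this wrist picture.

```bash
python3 - <<'E'
import cv2
a=cv2.imread("pics/o.png")
cv2.imwrite("pics/o3.png",cv2.resize(a[190:300,260:380],None,fx=6,fy=6,interpolation=cv2.INTER_CUBIC)[:600])
E
```

```text
(no output)
```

View pics/o3.png

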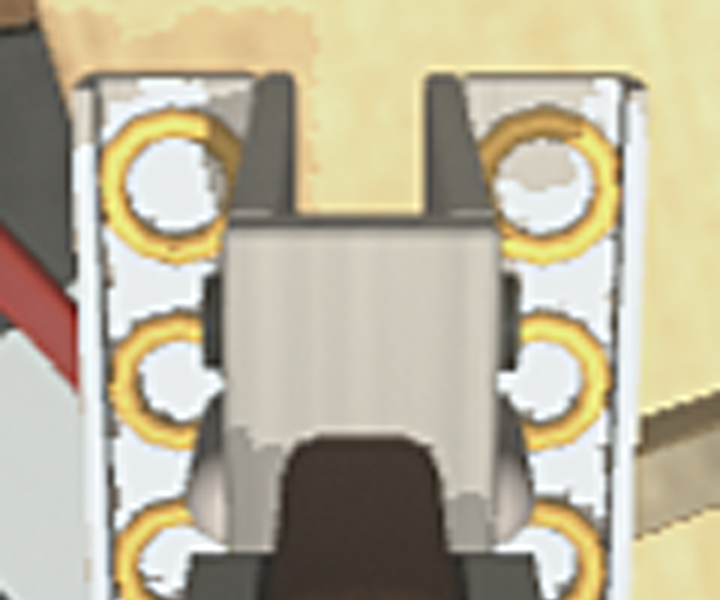

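```bash
python3 - <<'E' | tail -4
from h import *
from fit import T,up,least_squares
c=np.load("o_cal.npy",allow_pickle=True).item()
L=np.array([[-.0105,.032,.066],[.0105,.032,.066],[-.0065,.032,0],[.0065,.032,0]])
P=up([[227,226],[499,226],[296,75],[427,75]],6,260,190)
f=lambda p:(proj(c,T(p,L)+[0,0,p[3]])-P).ravel()
r=least_squares(f,[.455,.04,-.27,.168]);print(r.x.round(4),r.fun.round(1))
tcp=np.array([.4554,.0399]);d=r.x[:2]-tcp;y=r.x[2]
print("offset in hanger x,y:",d@[np.cos(y),np.sin(y)],d@[-np.sin(y),np.cos(y)],"z",r.x[3]-.2132)
# with fixed z
r=least_squares(lambda p:f([*p,.168]),[.455,.04,-.27]);d=r.x[:2]-tcp;print(r.x.round(4),r.fun.round(1),d@[np.cos(y),np.sin(y)],d@[-np.sin(y),np.cos(y)])
E
```

```text
scene plinth [[41, 350], [401, 192], [541, 254], [176, 438]] rail hi [[492, 45], [97, 291]] tab [[365, 369], [425, 354], [435, 365], [374, 380]] br [[336, 424], [446, 397], [463, 416], [352, 445]]
[ 0.453   0.0375 -0.2642  0.1609] [-0.2  0.2 -0.2  0.2  1.1 -0.3 -0.5 -0.3]
offset in hanger x,y: -0.0016622041818474993 -0.0028947516636817516 z -0.05234668507762075
[ 0.4535  0.0391 -0.2642] [-1.3  0.6  0.9  0.6  0.7 -0.8 -0.1 -0.8] -0.001642716590287541 -0.00125044700856263
```

Call:
move_arm:
  deltas:
    - [0.5,0,0,2,0]
    - [0.5,1.5,-1.5,1.7,0.05]
    - [0.5,3,-3,0,0.06]
    - [0.5,3.3,-3.3,0,0.06]
    - [0.5,3.3,-3.4,0,0.07]
    - [0.5,3.3,-3.4,0,0.06]
    - [0.5,2.5,-2.5,0,0.06]
    - [0.5,1.0,-1.1,0,0]

```text
t: 10.4
ee_pos: [0.6354, -0.144, 0.2488]
orientation: [-2.116, -2.317, 0.002]
ft_force: [-0.1, 0.6, -1.5]
opening: 0.133
```

Call:
move_arm:
  deltas:
    - [0.5,0,0,-0.5,0]
    - [0.5,0,0,-0.5,0]
    - [0.5,0,0,0,0]

```text
t: 10.78
ee_pos: [0.6344, -0.1406, 0.2413]
orientation: [-2.114, -2.324, 0.001]
ft_force: [-1.2, 0.5, -1.7]
opening: 0.131
```

```bash
python3 - <<'E'
from h import *
s=env.observe();print({k:np.round(s[k],4) for k in('t','ee_pos','orientation','ft_force','wrist_torque','opening','q')})
c=calibration("wrist");im=snapshot("wrist");cv2.imwrite("pics/p.png",im[:,:,::-1]);np.save("p_cal.npy",c,allow_pickle=True)
cv2.imwrite("pics/p3.png",cv2.resize(im[150:300,240:400,::-1],None,fx=5,fy=4,interpolation=cv2.INTER_CUBIC))
E
```

```text
{'t': np.float64(10.775), 'ee_pos': array([ 0.6344, -0.1406,  0.2413]), 'orientation': array([-2.1135e+00, -2.3236e+00,  1.1000e-03]), 'ft_force': array([-1.2391,  0.4929, -1.7031]), 'wrist_torque': array([-0.0168, -0.0036, -0.0367]), 'opening': np.float64(0.131), 'q': array([ 0.6511,  0.3694, -0.6329,  1.369 ,  0.2165,  1.4732,  0.1241])}
```

View pics/p.png

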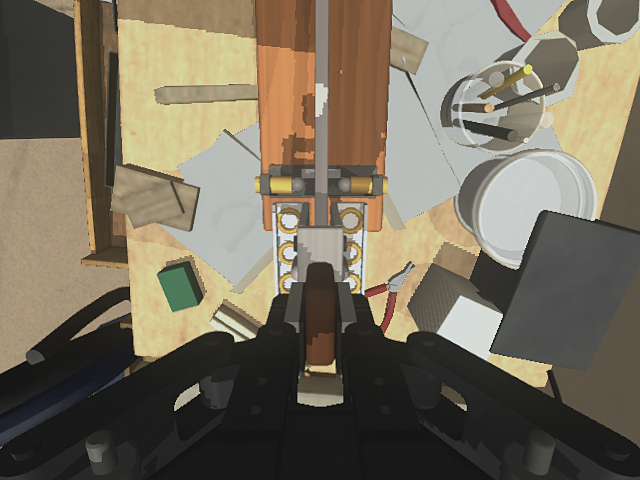

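View pics/p3.png

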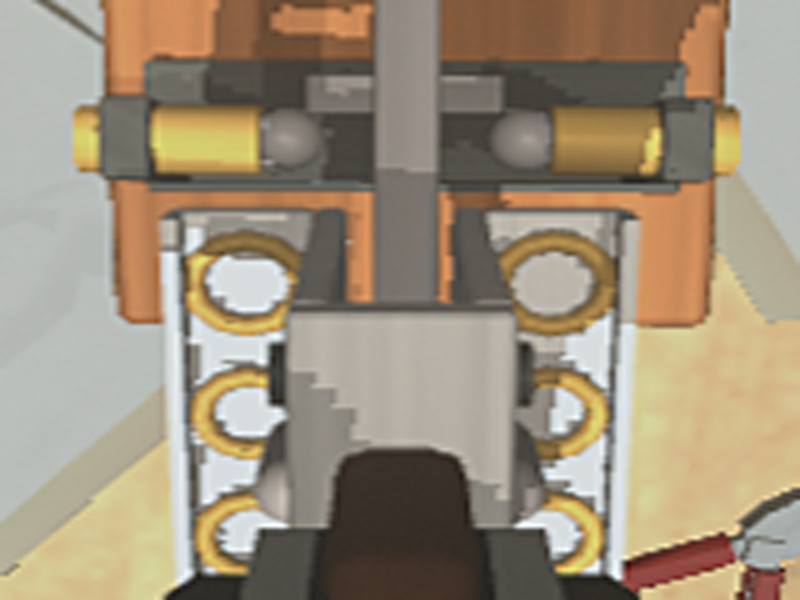

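The slot mouth is centred at column 319.8 and the rail at 321.1 in the same picture, so the rail is about 1 mm to +x. I'll correct that, move 5 mm uphill to clear the barrels, descend to just above the rail and look again.

Call:
move_arm:
  deltas:
    - [0.5,0.15,-0.5,-0.5,0]
    - [0.5,0,0,-0.7,0]
    - [0.5,0,0,-0.6,0]
    - [0.5,0,0,0,0]
    - [0.5,0,0,0,0]

```text
t: 11.45
ee_pos: [0.6369, -0.1469, 0.2236]
orientation: [2.116, 2.322, 0.0]
ft_force: [-0.1, -0.3, -2.0]
opening: 0.129
```

```bash
python3 - <<'E'
from h import *
s=env.observe();print({k:np.round(s[k],4) for k in('t','ee_pos','orientation','ft_force','wrist_torque','opening','q')})
c=calibration("wrist");im=snapshot("wrist");cv2.imwrite("pics/q.png",im[:,:,::-1]);np.save("q_cal.npy",c,allow_pickle=True)
cv2.imwrite("pics/q3.png",cv2.resize(im[150:250,270:370,::-1],None,fx=6,fy=6,interpolation=cv2.INTER_CUBIC))
for v in(185,190,195,200,205): print(v,im[v,300:342].astype(int).sum(1).tolist())
im=snapshot("scene");cv2.imwrite("pics/q4.png",cv2.resize(im[110:260,230:430,::-1],None,fx=4,fy=4,interpolation=cv2.INTER_CUBIC))
E
```

```text
{'t': np.float64(11.45), 'ee_pos': array([ 0.6369, -0.1469,  0.2236]), 'orientation': array([2.1155e+00, 2.3223e+00, 4.0000e-04]), 'ft_force': array([-0.1016, -0.2848, -1.9944]), 'wrist_torque': array([-0.0366, -0.0394,  0.0392]), 'opening': np.float64(0.1286), 'q': array([ 0.6559,  0.3826, -0.6279,  1.3878,  0.2229,  1.4419,  0.1273])}
185 [276, 234, 190, 194, 198, 196, 199, 194, 198, 194, 179, 284, 395, 414, 405, 406, 409, 414, 416, 419, 427, 430, 429, 432, 399, 269, 208, 230, 227, 229, 230, 228, 230, 227, 230, 225, 228, 223, 207, 229, 266, 291]
190 [278, 223, 178, 181, 183, 180, 183, 184, 183, 181, 170, 286, 396, 417, 407, 407, 410, 412, 416, 418, 426, 429, 431, 436, 397, 260, 162, 187, 182, 212, 226, 227, 225, 222, 224, 226, 223, 226, 224, 225, 224, 221]
195 [375, 382, 393, 393, 387, 380, 374, 368, 367, 374, 380, 331, 323, 347, 340, 337, 394, 431, 430, 434, 438, 443, 443, 451, 428, 305, 253, 275, 270, 270, 273, 271, 276, 276, 273, 266, 254, 249, 243, 372, 439, 431]
200 [389, 392, 403, 405, 404, 395, 389, 377, 377, 378, 392, 337, 312, 331, 332, 334, 333, 333, 337, 338, 342, 341, 340, 339, 311, 330, 416, 455, 349, 262, 272, 281, 285, 283, 281, 270, 263, 253, 256, 255, 397, 450]
205 [430, 397, 294, 236, 256, 254, 258, 252, 226, 304, 382, 340, 312, 332, 331, 335, 335, 335, 339, 337, 340, 342, 338, 340, 310, 323, 412, 450, 344, 265, 243, 240, 254, 254, 255, 251, 229, 382, 526, 550, 538, 534]
```

View pics/q3.png

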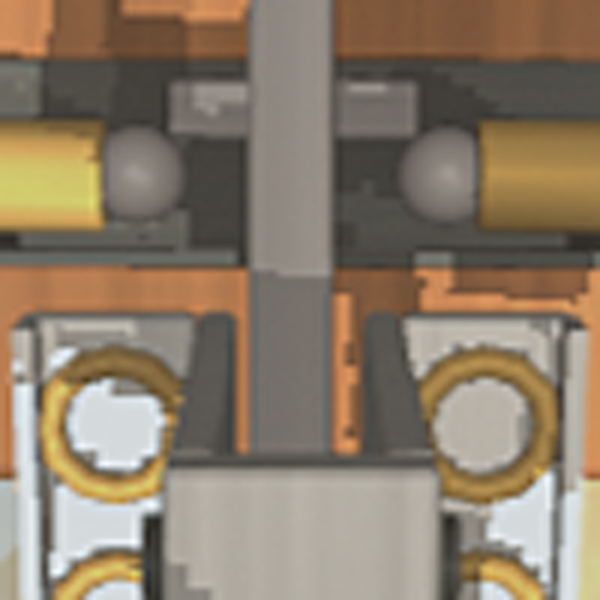

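View pics/q4.png

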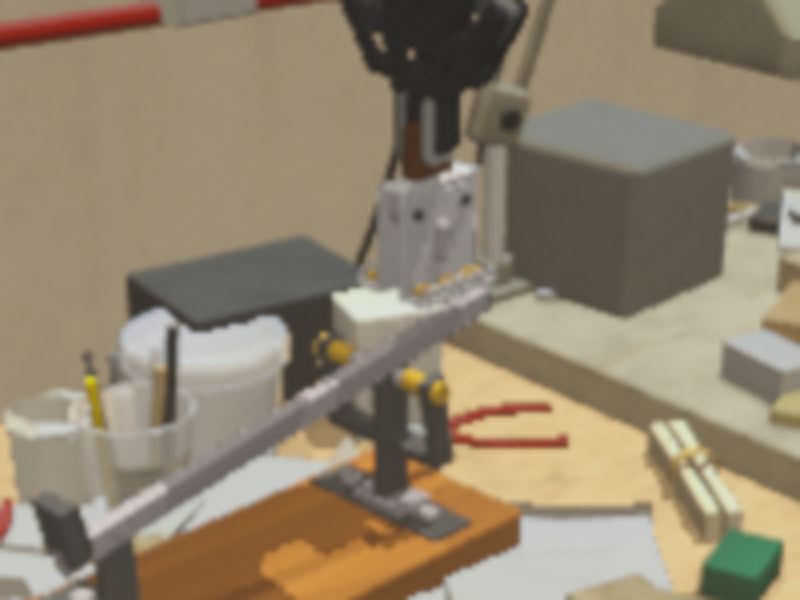

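Now the rail is at column 318.0 and the slot at 319.7, so I need −1.1 mm in x. After correcting it I'll descend gently.

Call:
move_arm:
  deltas:
    - [0.5,-0.11,0,0,0]
    - [0.5,0,0,-0.3,0]
    - [0.5,0,0,0,0]
    - [0.5,0,0,0,0]

```text
t: 12.05
ee_pos: [0.6356, -0.147, 0.2205]
orientation: [-2.116, -2.322, 0.0]
ft_force: [-0.3, 0.5, -0.7]
opening: 0.132
```

```bash
python3 - <<'E'
from h import *
s=env.observe();print({k:np.round(s[k],4) for k in('t','ee_pos','ft_force','wrist_torque','opening')})
im=snapshot("wrist");cv2.imwrite("pics/r3.png",cv2.resize(im[150:250,270:370,::-1],None,fx=6,fy=6,interpolation=cv2.INTER_CUBIC))
E
```

```text
{'t': np.float64(12.05), 'ee_pos': array([ 0.6356, -0.147 ,  0.2205]), 'ft_force': array([-0.2888,  0.4567, -0.6971]), 'wrist_torque': array([ 0.0094, -0.0031,  0.0004]), 'opening': np.float64(0.1317)}
```

View pics/r3.png

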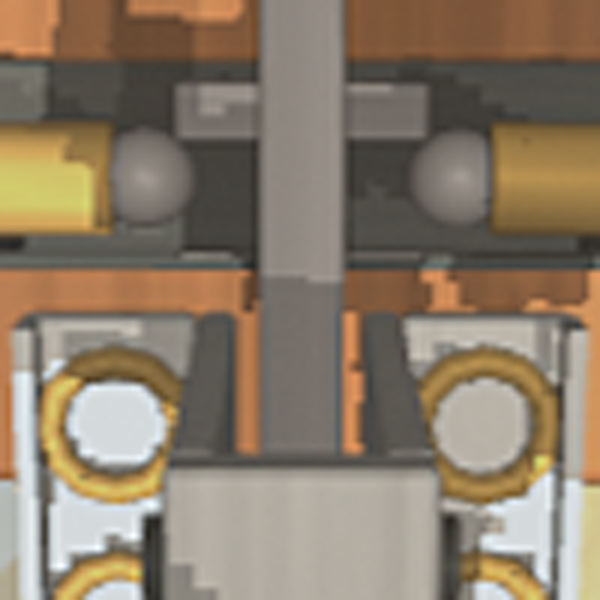

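The slot is centred on the rail (301 vs 302 in the zoom). I'll lower it in small steps with the force watched.

Call:
move_arm:
  deltas:
    - [0.5,0,0,-0.3,0]
    - [0.5,0,0,-0.3,0]
    - [0.5,0,0,-0.3,0]
    - [0.5,0,0,0,0]

```text
t: 12.6
ee_pos: [0.6354, -0.147, 0.2111]
orientation: [-2.115, -2.322, 0.001]
ft_force: [0.2, -0.6, -0.6]
opening: 0.129
```

Call:
move_arm:
  deltas:
    - [0.5,0,0,-0.3,0]
    - [0.5,0,0,-0.2,0]
    - [0.5,0,0,0,0]

```text
t: 12.98
ee_pos: [0.6355, -0.147, 0.2063]
orientation: [-2.116, -2.322, 0.0]
ft_force: [0.2, 1.0, -1.5]
opening: 0.132
```

Call:
move_arm:
  deltas:
    - [0.5,0,0,-0.3,0]
    - [0.5,0,0,-0.3,0]
    - [0.5,0,0,0,0]

```text
t: 13.35
ee_pos: [0.6354, -0.147, 0.2001]
orientation: [-2.115, -2.322, 0.001]
ft_force: [-0.1, -1.2, -2.4]
opening: 0.132
```

```bash
python3 - <<'E'
from h import *
s=env.observe();print({k:np.round(s[k],4) for k in('t','ee_pos','ft_force','wrist_torque','opening')})
im=snapshot("wrist");cv2.imwrite("pics/s3.png",cv2.resize(im[150:250,270:370,::-1],None,fx=6,fy=6,interpolation=cv2.INTER_CUBIC))
im=snapshot("scene");cv2.imwrite("pics/s4.png",cv2.resize(im[110:260,230:430,::-1],None,fx=4,fy=4,interpolation=cv2.INTER_CUBIC))
E
```

```text
{'t': np.float64(13.35), 'ee_pos': array([ 0.6354, -0.147 ,  0.2001]), 'ft_force': array([-0.0651, -1.2278, -2.3902]), 'wrist_torque': array([-0.0285,  0.0269,  0.0111]), 'opening': np.float64(0.1322)}
```

View pics/s3.png

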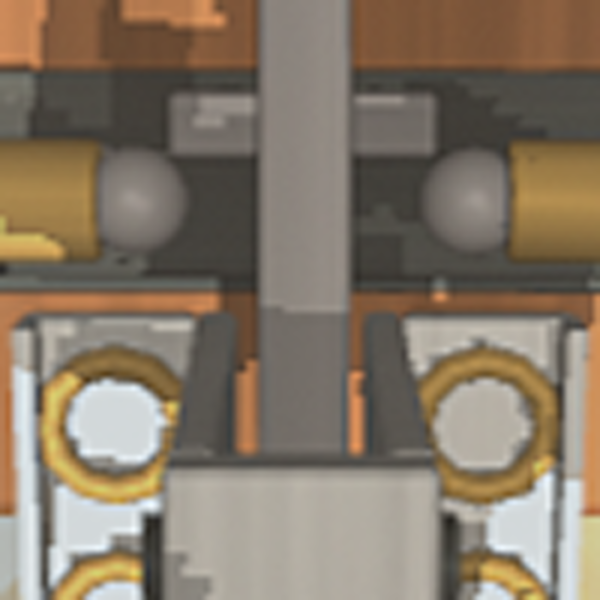

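View pics/s4.png

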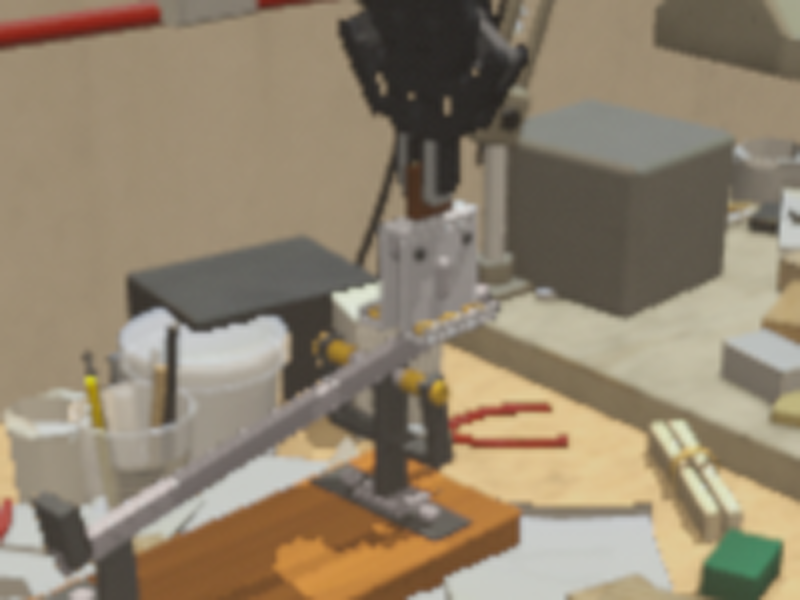

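Call:
move_arm:
  deltas:
    - [0.5,0.04,0,-0.2,0]
    - [0.5,0,0,-0.3,0]
    - [0.5,0,0,-0.3,0]
    - [0.5,0,0,0,0]

```text
t: 13.95
ee_pos: [0.6358, -0.147, 0.1921]
orientation: [-2.115, -2.322, 0.001]
ft_force: [-0.9, -0.0, -0.9]
opening: 0.133
```

Call:
move_arm:
  deltas:
    - [0.5,0,0,-0.3,0]
    - [0.5,0,0,-0.3,0]
    - [0.5,0,0,-0.2,0]
    - [0.5,0,0,0,0]

```text
t: 14.45
ee_pos: [0.6359, -0.147, 0.1843]
orientation: [-2.116, -2.322, 0.0]
ft_force: [0.6, 0.4, -1.1]
opening: 0.13
```

```bash
python3 - <<'E'
from h import *
s=env.observe();print({k:np.round(s[k],4) for k in('t','ee_pos','ft_force','wrist_torque','opening')})
im=snapshot("wrist");cv2.imwrite("pics/t3.png",cv2.resize(im[150:250,270:370,::-1],None,fx=6,fy=6,interpolation=cv2.INTER_CUBIC))
im=snapshot("scene");cv2.imwrite("pics/t4.png",cv2.resize(im[110:260,230:430,::-1],None,fx=4,fy=4,interpolation=cv2.INTER_CUBIC))
E
```

```text
{'t': np.float64(14.45), 'ee_pos': array([ 0.6359, -0.147 ,  0.1843]), 'ft_force': array([ 0.5631,  0.3646, -1.0881]), 'wrist_torque': array([-0.0178,  0.0064, -0.0637]), 'opening': np.float64(0.1296)}
```

View pics/t3.png

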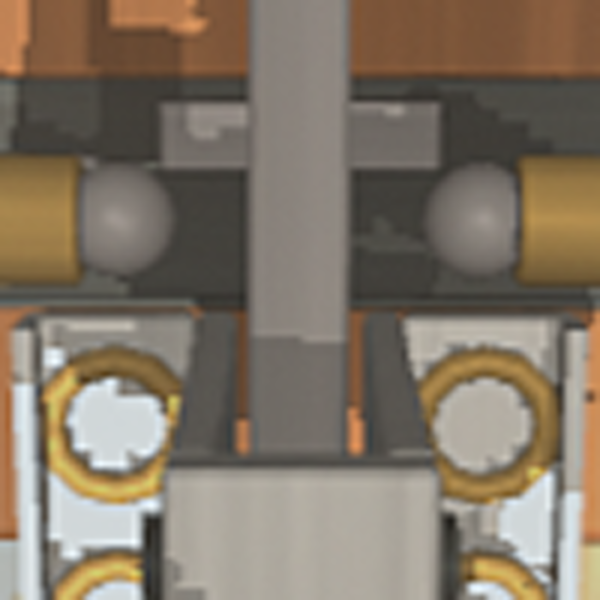

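View pics/t4.png

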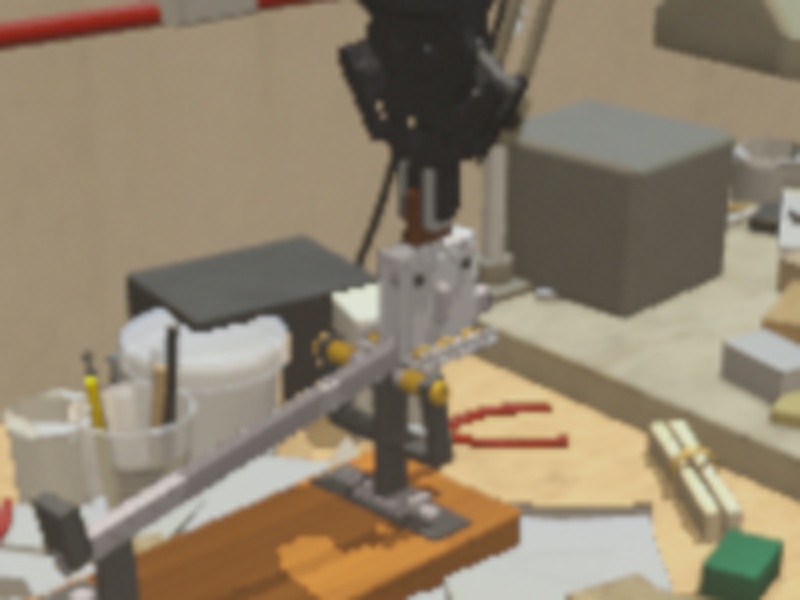

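The rail is inside the slot, and its end shows beyond the hanger at (480,298). I'll ease the grip so the hanger can tilt with the slope, and continue to contact.

Call:
move_arm:
  deltas:
    - [0.5,0,0,-0.3,0]
    - [0.5,0,0,-0.3,0]
    - [0.5,0,0,-0.3,0]
    - [0.5,0,0,0,0]
  grip_force: 25

```text
t: 15.05
ee_pos: [0.6358, -0.147, 0.1751]
orientation: [-2.115, -2.322, 0.0]
ft_force: [-0.3, 1.2, -1.5]
opening: 0.131
```

Call:
move_arm:
  deltas:
    - [0.5,0,0,-0.3,0]
    - [0.5,0,0,0,0]

```text
t: 15.3
ee_pos: [0.6359, -0.147, 0.1723]
orientation: [-2.116, -2.322, 0.0]
ft_force: [-0.5, 0.8, -1.4]
opening: 0.129
```

Call:
move_arm:
  deltas:
    - [0.5,0,0,-0.2,0]
    - [0.5,0,0,0,0]

```text
t: 15.55
ee_pos: [0.636, -0.147, 0.1704]
orientation: [-2.116, -2.322, 0.0]
ft_force: [0.0, 0.6, -1.6]
opening: 0.126
```

Call:
move_arm:
  deltas:
    - [0.5,0,0,-0.2,0]
    - [0.5,0,0,0,0]

```text
t: 15.8
ee_pos: [0.6359, -0.147, 0.1683]
orientation: [-2.116, -2.322, 0.0]
ft_force: [-0.1, 0.4, -1.5]
opening: 0.128
```

Call:
move_arm:
  deltas:
    - [0.5,0,0,-0.15,0]
    - [0.5,0,0,0,0]

```text
t: 16.05
ee_pos: [0.636, -0.147, 0.1669]
orientation: [-2.116, -2.322, 0.0]
ft_force: [0.8, -0.4, -1.6]
opening: 0.133
```

Call:
move_arm:
  deltas:
    - [0.5,0,0,-0.15,0]
    - [0.5,0,0,0,0]

```text
t: 16.3
ee_pos: [0.636, -0.147, 0.1654]
orientation: [-2.116, -2.322, 0.0]
ft_force: [0.5, 0.2, -1.3]
opening: 0.128
```

Call:
move_arm:
  deltas:
    - [0.5,0,0,-0.15,0]
    - [0.5,0,0,0,0]

```text
t: 16.55
ee_pos: [0.636, -0.147, 0.1639]
orientation: [-2.116, -2.322, 0.0]
ft_force: [0.5, 0.5, -2.0]
opening: 0.131
```

Call:
move_arm:
  deltas:
    - [0.5,0,0,-0.1,0]
    - [0.5,0,0,0,0]

```text
t: 16.8
ee_pos: [0.636, -0.147, 0.1629]
orientation: [-2.116, -2.322, 0.0]
ft_force: [0.5, 0.1, -2.0]
opening: 0.134
```

Call:
move_arm:
  deltas:
    - [0.5,0,0,-0.1,0]
    - [0.5,0,0,0,0]

```text
t: 17.05
ee_pos: [0.6362, -0.1469, 0.1623]
orientation: [2.115, 2.322, 0.0]
ft_force: [0.4, 0.2, -0.4]
opening: 0.124
```

Call:
move_arm:
  deltas:
    - [0.5,0,0,-0.1,0]
    - [0.5,0,0,0,0]

```text
t: 17.3
ee_pos: [0.6364, -0.1468, 0.162]
orientation: [2.115, 2.322, 0.001]
ft_force: [-1.6, 0.3, 4.6]
opening: 0.135
```

Call:
move_arm:
  deltas:
    - [0.5,0,0,-0.1,0]
    - [0.5,0,0,0,0]

```text
t: 17.55
ee_pos: [0.6366, -0.1467, 0.1619]
orientation: [2.114, 2.321, 0.001]
ft_force: [-2.1, 2.0, 7.9]
opening: 0.133
```

```bash
python3 - <<'E'
from h import *
s=env.observe();print({k:np.round(s[k],4) for k in('t','ee_pos','ft_force','wrist_torque','opening')})
im=snapshot("wrist");cv2.imwrite("pics/u3.png",cv2.resize(im[150:250,270:370,::-1],None,fx=6,fy=6,interpolation=cv2.INTER_CUBIC))
im=snapshot("scene");cv2.imwrite("pics/u4.png",cv2.resize(im[110:260,230:430,::-1],None,fx=4,fy=4,interpolation=cv2.INTER_CUBIC))
E
```

```text
{'t': np.float64(17.55), 'ee_pos': array([ 0.6366, -0.1467,  0.1619]), 'ft_force': array([-2.0613,  1.9686,  7.8755]), 'wrist_torque': array([ 0.1153,  0.638 , -0.0258]), 'opening': np.float64(0.133)}
```

View pics/u3.png

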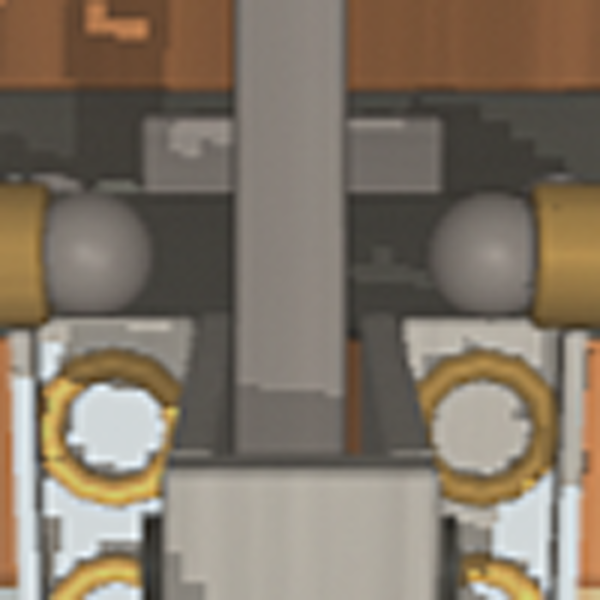

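View pics/u4.png

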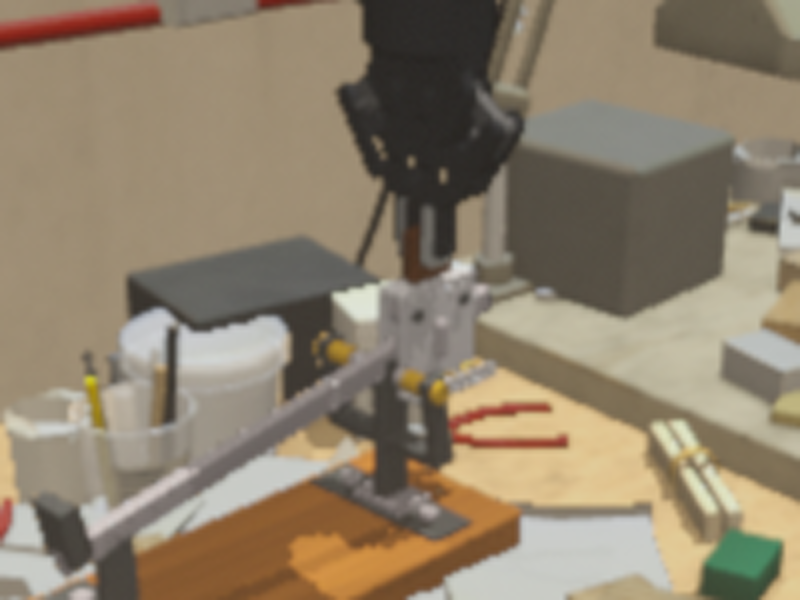

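Contact is at TCP z = 0.162, as expected with the uphill roller on the rail. The rail shows about 1 mm left of centre in the slot and the hanger has a −2 N side force. I'll relieve that sideways, drop the grip to 20 N, and let it tilt.

Call:
move_arm:
  deltas:
    - [0.5,-0.08,0,0.05,0]
    - [0.5,0,0,0,0]
  grip_force: 20

```text
t: 17.9
ee_pos: [0.6364, -0.1467, 0.1619]
orientation: [2.114, 2.321, 0.003]
ft_force: [-0.8, 0.1, 5.6]
opening: 0.131
```

Call:
move_arm:
  deltas:
    - [0.5,0,0,-0.1,0]
    - [0.5,0,0,-0.05,0]
    - [0.5,0,0,0,0]

```text
t: 18.27
ee_pos: [0.6366, -0.1466, 0.1617]
orientation: [2.113, 2.32, 0.003]
ft_force: [-2.5, 0.2, 11.2]
opening: 0.131
```

Call:
move_arm:
  deltas:
    - [0.5,0,0,0.2,0]
    - [0.5,0,0,0,0]

```text
t: 18.52
ee_pos: [0.6362, -0.1467, 0.162]
orientation: [2.114, 2.321, 0.002]
ft_force: [0.4, 1.0, 5.7]
opening: 0.127
```

```bash
python3 - <<'E'
from h import *
s=env.observe();print({k:np.round(s[k],4) for k in('t','ee_pos','ft_force','wrist_torque','opening')})
im=snapshot("wrist");cv2.imwrite("pics/v3.png",cv2.resize(im[150:250,270:370,::-1],None,fx=6,fy=6,interpolation=cv2.INTER_CUBIC))
E
```

```text
{'t': np.float64(18.525), 'ee_pos': array([ 0.6362, -0.1467,  0.162 ]), 'ft_force': array([0.4395, 0.9518, 5.6721]), 'wrist_torque': array([ 0.1407, -0.0059,  0.0482]), 'opening': np.float64(0.127)}
```

View pics/v3.png

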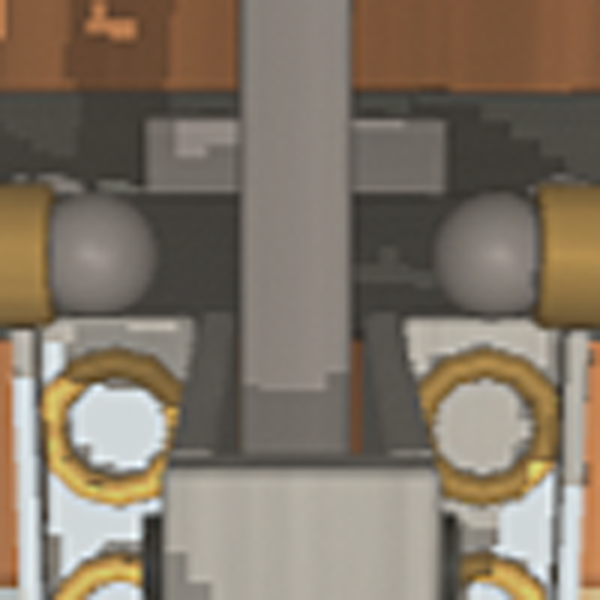

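Call:
move_arm:
  deltas:
    - [0.5,-0.05,0.6,0.0,0]
    - [0.5,-0.06,0.6,-0.11,0]
    - [0.5,-0.05,0.6,-0.1,0]
    - [0.5,-0.06,0.6,-0.11,0]
    - [0.5,0,0,0,0]

```text
t: 19.2
ee_pos: [0.6329, -0.1216, 0.1577]
orientation: [-2.114, -2.323, -0.001]
ft_force: [0.4, 0.6, 3.0]
opening: 0.127
```

```bash
python3 - <<'E'
from h import *
s=env.observe();print({k:np.round(s[k],4) for k in('t','ee_pos','ft_force','wrist_torque','opening')})
im=snapshot("wrist");cv2.imwrite("pics/w3.png",cv2.resize(im[150:250,270:370,::-1],None,fx=6,fy=6,interpolation=cv2.INTER_CUBIC))
im=snapshot("scene");cv2.imwrite("pics/w4.png",cv2.resize(im[110:260,230:430,::-1],None,fx=4,fy=4,interpolation=cv2.INTER_CUBIC))
E
```

```text
{'t': np.float64(19.2), 'ee_pos': array([ 0.6329, -0.1216,  0.1577]), 'ft_force': array([0.3619, 0.615 , 2.9756]), 'wrist_torque': array([ 0.2696, -0.1769,  0.0272]), 'opening': np.float64(0.1271)}
```

View pics/w3.png

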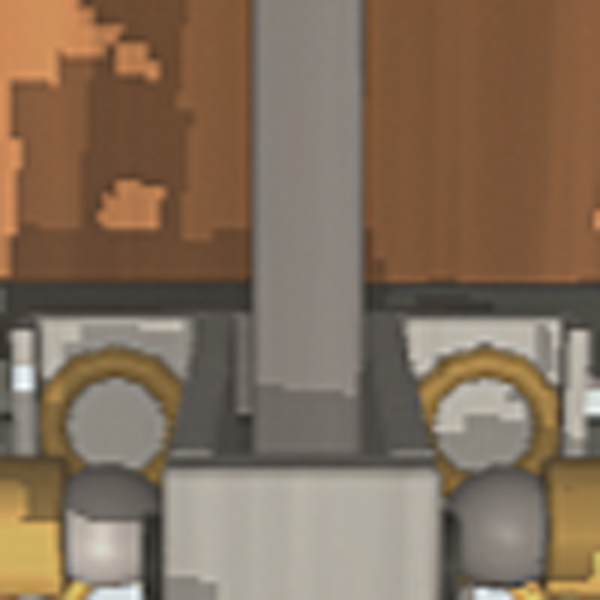

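View pics/w4.png

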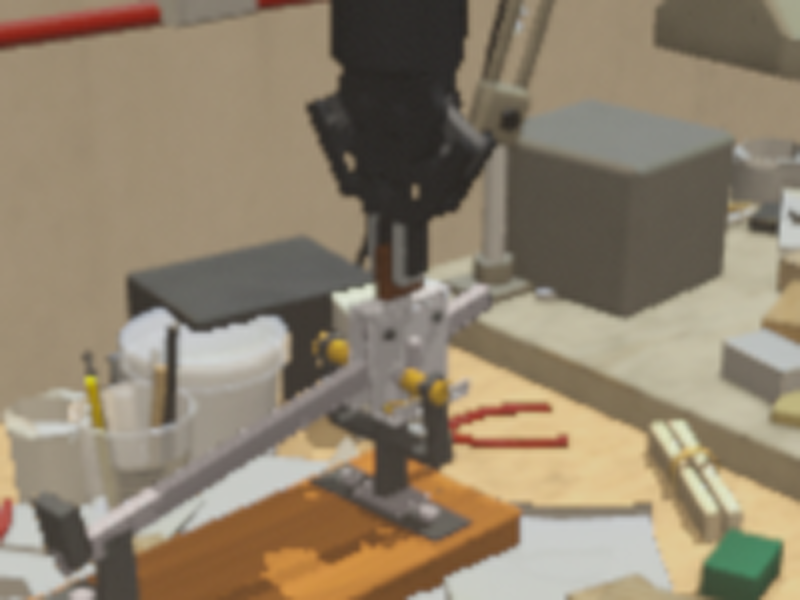

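The hanger rides the rail just uphill of the catch, held upright. I'll loosen the pads a little, still around the tab, so it settles onto both rollers and rolls the last few mm gently to the catch.

Call:
move_arm:
  deltas:
    - [1.8,0,0,0,0]
    - [1.8,0,0,0,0]
    - [1.8,0,0,0,0]
    - [1.8,0,0,0,0]

```text
t: 19.8
ee_pos: [0.6329, -0.1232, 0.1576]
orientation: [-2.116, -2.322, 0.0]
ft_force: [0.1, 0.1, 0.8]
opening: 0.207
```

```bash
python3 - <<'E'
from h import *
s=env.observe();print({k:np.round(s[k],4) for k in('t','ee_pos','ft_force','wrist_torque','opening')})
im=snapshot("wrist");cv2.imwrite("pics/x3.png",cv2.resize(im[150:300,240:400,::-1],None,fx=5,fy=4,interpolation=cv2.INTER_CUBIC))
im=snapshot("scene");cv2.imwrite("pics/x4.png",cv2.resize(im[110:260,230:430,::-1],None,fx=4,fy=4,interpolation=cv2.INTER_CUBIC))
E
```

```text
{'t': np.float64(19.8), 'ee_pos': array([ 0.6329, -0.1232,  0.1576]), 'ft_force': array([0.1093, 0.0931, 0.7649]), 'wrist_torque': array([ 0.0443,  0.0277, -0.0287]), 'opening': np.float64(0.2074)}
```

View pics/x3.png

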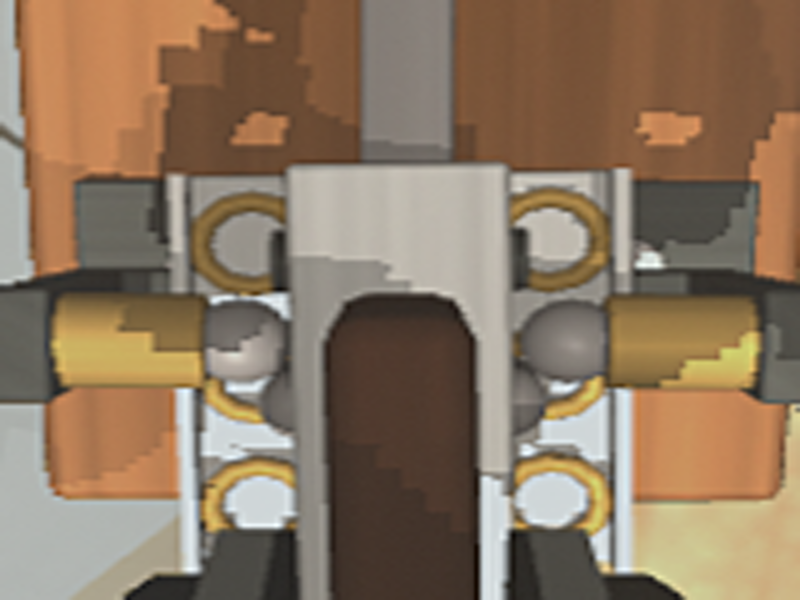

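View pics/x4.png

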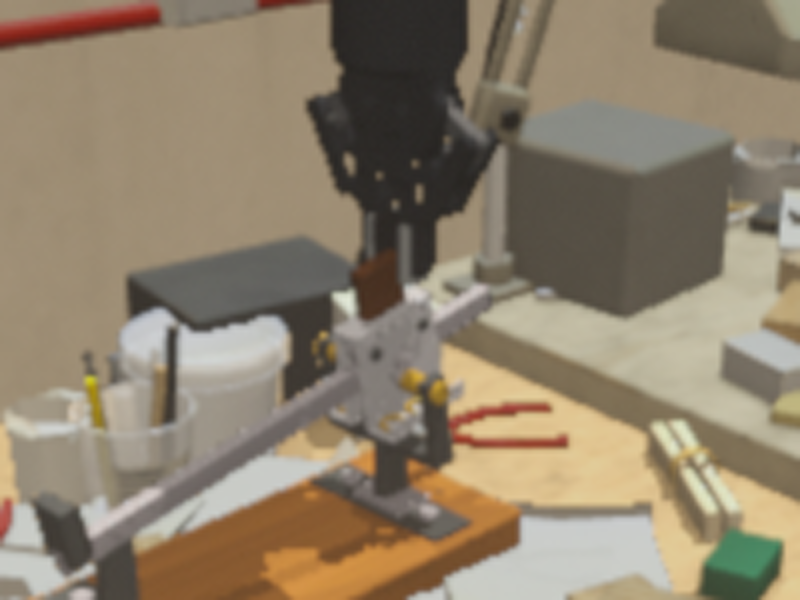

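The hanger hangs tilted on both rollers. Its ribs, at rows about 400, rest just uphill of the balls at row 340, so the catch holds it. I'll move the jaws along over the tilted tab and regrip.

Call:
move_arm:
  deltas:
    - [2.4,0,0,0,0]
    - [2.4,-0.06,0.6,0,0]
    - [2.4,-0.06,0.7,-0.1,0]
    - [2.4,-0.06,0.65,-0.2,0]
    - [2.4,0,0,0,0]
    - [2.4,0,0,0,0]

```text
t: 20.65
ee_pos: [0.6312, -0.1037, 0.1548]
orientation: [2.116, 2.322, -0.0]
ft_force: [-0.5, -0.7, 0.1]
opening: 0.281
```

```bash
python3 - <<'E'
from h import *
s=env.observe();print({k:np.round(s[k],4) for k in('t','ee_pos','ft_force','wrist_torque','opening')})
im=snapshot("wrist");cv2.imwrite("pics/y3.png",cv2.resize(im[180:380,220:420,::-1],None,fx=4,fy=3,interpolation=cv2.INTER_CUBIC))
im=snapshot("scene");cv2.imwrite("pics/y4.png",cv2.resize(im[110:260,230:430,::-1],None,fx=4,fy=4,interpolation=cv2.INTER_CUBIC))
E
```

```text
{'t': np.float64(20.65), 'ee_pos': array([ 0.6312, -0.1037,  0.1548]), 'ft_force': array([-0.5039, -0.6815,  0.1449]), 'wrist_torque': array([-0.04  , -0.0126, -0.004 ]), 'opening': np.float64(0.2807)}
```

View pics/y3.png

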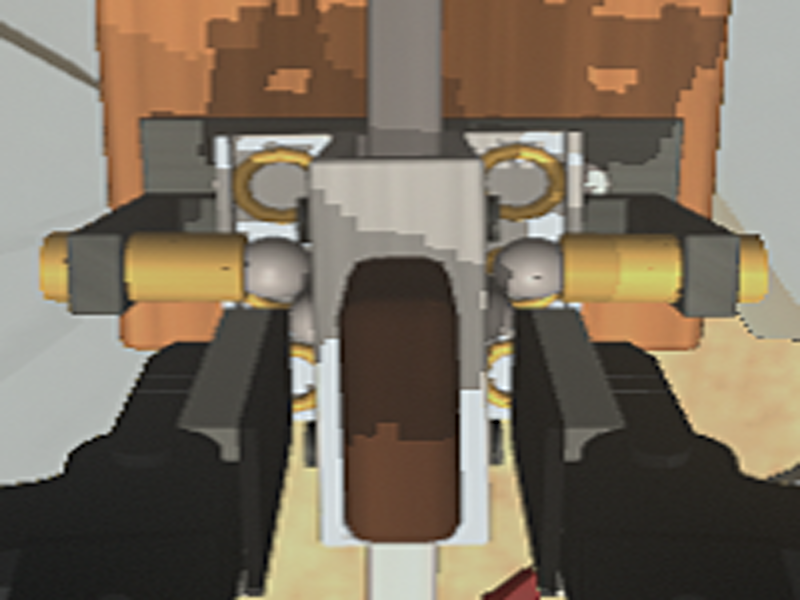

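View pics/y4.png

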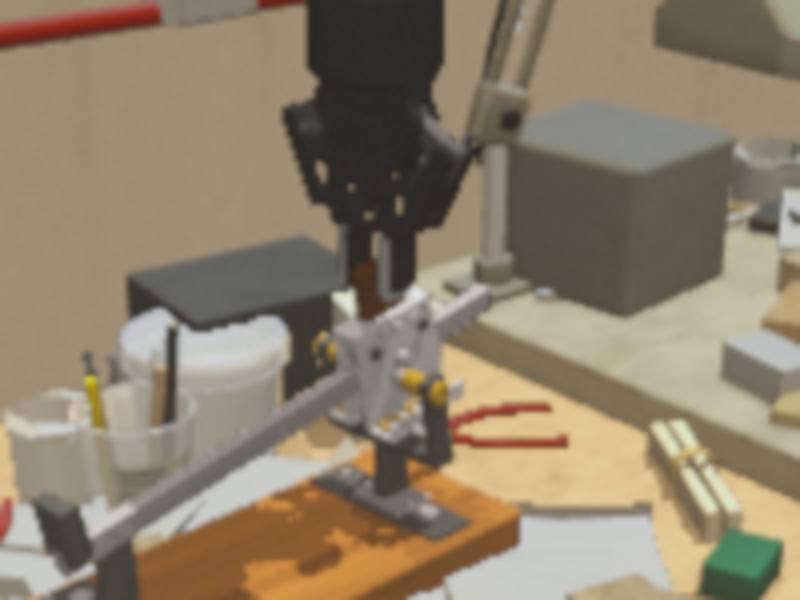

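Call:
move_arm:
  deltas:
    - [1.4,0,0,0,0]
    - [0.5,0,0,0,0]
    - [0.5,0,0,0,0]
    - [0.5,0,0,0,0]
  grip_force: 60

```text
t: 21.25
ee_pos: [0.6314, -0.1036, 0.155]
orientation: [2.116, 2.322, 0.0]
ft_force: [0.9, -0.3, 0.4]
opening: 0.123
```

```bash
python3 - <<'E'
from h import *
s=env.observe();print({k:np.round(s[k],4) for k in('t','ee_pos','orientation','ft_force','wrist_torque','opening')})
im=snapshot("wrist");cv2.imwrite("pics/z3.png",cv2.resize(im[180:380,220:420,::-1],None,fx=4,fy=3,interpolation=cv2.INTER_CUBIC))
E
```

```text
{'t': np.float64(21.25), 'ee_pos': array([ 0.6314, -0.1036,  0.155 ]), 'orientation': array([2.1155e+00, 2.3219e+00, 2.0000e-04]), 'ft_force': array([ 0.8988, -0.253 ,  0.3969]), 'wrist_torque': array([-0.1278, -0.0007,  0.0045]), 'opening': np.float64(0.1227)}
```

View pics/z3.png

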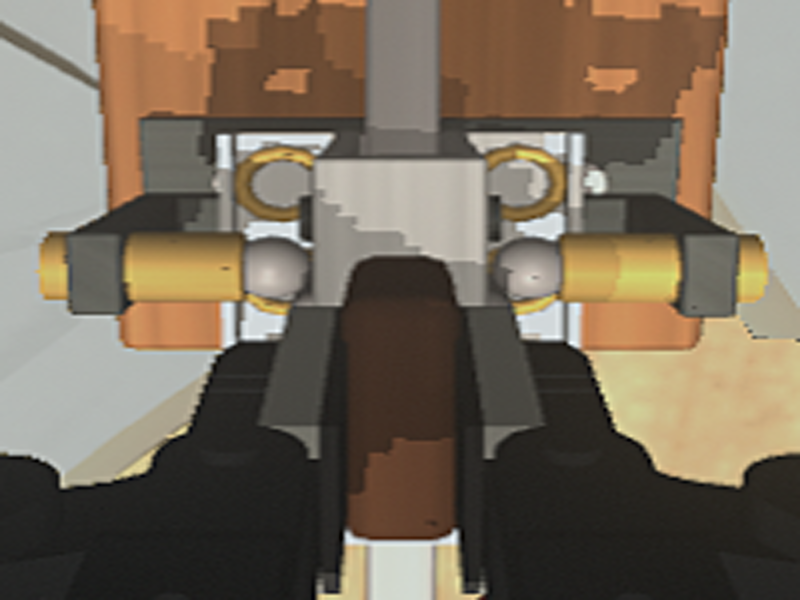

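The hanger is gripped at 10.5 mm with almost no load. I'll push down the slope through the catch.

Call:
move_arm:
  deltas:
    - [0.5,-0.03,0.3,-0.05,0]
    - [0.5,-0.03,0.3,-0.05,0]
    - [0.5,-0.03,0.3,-0.05,0]
    - [0.5,0,0,0,0]

```text
t: 21.8
ee_pos: [0.631, -0.0986, 0.1542]
orientation: [2.116, 2.315, -0.004]
ft_force: [0.3, -5.3, 2.6]
opening: 0.124
```

Call:
move_arm:
  deltas:
    - [0.5,-0.03,0.3,-0.05,0]
    - [0.5,-0.03,0.3,-0.06,0]
    - [0.5,0,0,0,0]

```text
t: 22.18
ee_pos: [0.6294, -0.0862, 0.1519]
orientation: [-2.112, -2.323, -0.001]
ft_force: [0.4, 1.4, 2.1]
opening: 0.12
```

Call:
move_arm:
  deltas:
    - [0.5,-0.03,0.3,-0.05,0]
    - [0.5,-0.03,0.3,-0.05,0]
    - [0.5,-0.03,0.3,-0.05,0]
    - [0.5,-0.02,0.2,-0.04,0]
    - [0.5,0,0,0,0]

```text
t: 22.8
ee_pos: [0.6286, -0.0771, 0.1503]
orientation: [-2.115, -2.323, -0.0]
ft_force: [-0.3, 1.2, 0.5]
opening: 0.123
```

```bash
python3 - <<'E'
from h import *
s=env.observe();print({k:np.round(s[k],4) for k in('t','ee_pos','orientation','ft_force','wrist_torque','opening')})
im=snapshot("wrist");cv2.imwrite("pics/aa.png",cv2.resize(im[180:380,220:420,::-1],None,fx=4,fy=3,interpolation=cv2.INTER_CUBIC))
im=snapshot("scene");cv2.imwrite("pics/aa4.png",cv2.resize(im[110:260,230:430,::-1],None,fx=4,fy=4,interpolation=cv2.INTER_CUBIC))
E
```

```text
{'t': np.float64(22.8), 'ee_pos': array([ 0.6286, -0.0771,  0.1503]), 'orientation': array([-2.1152e+00, -2.3226e+00, -3.0000e-04]), 'ft_force': array([-0.3053,  1.2383,  0.5241]), 'wrist_torque': array([0.1897, 0.0856, 0.0237]), 'opening': np.float64(0.123)}
```

View pics/aa.png

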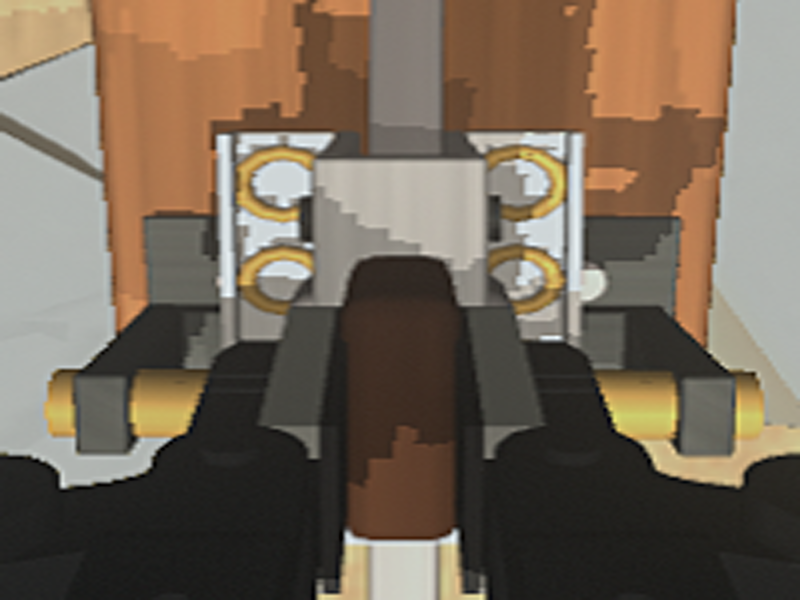

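View pics/aa4.png

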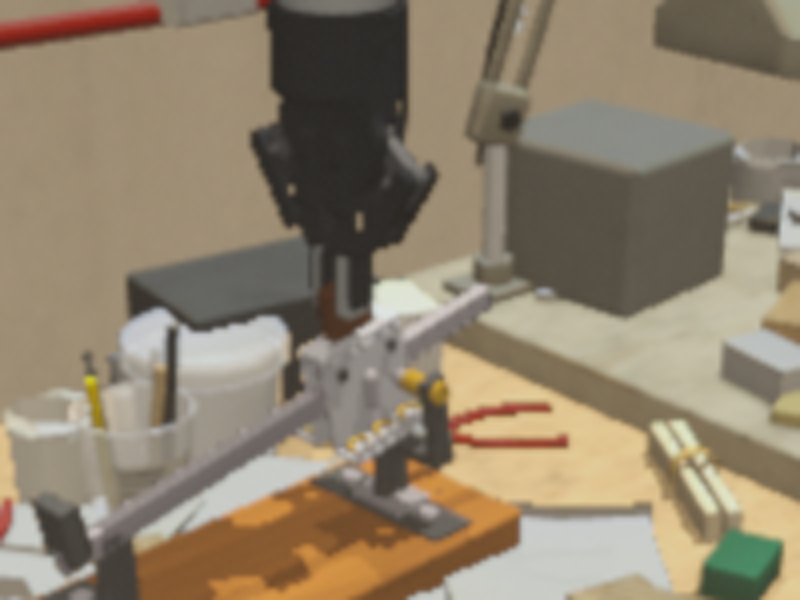

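The ribs are well past the balls, about 17 mm beyond, and the load is light. I'll let go here.

Call:
move_arm:
  deltas:
    - [4,0,0,0,0]
    - [4,0,0,0,0]
    - [4,0,0,0,0]
    - [4,0,0,0,0]
    - [4,0,0,0,0]
    - [4,0,0,0,0]
    - [4,0,0,0,0]
    - [4,0,0,0,0]

```text
t: 23.9
ee_pos: [0.6287, -0.0775, 0.1504]
orientation: [2.116, 2.322, 0.0]
ft_force: [0.4, -0.5, 0.4]
opening: 0.468
```

Call:
move_arm:
  deltas:
    - [4,0,0,1,0]
    - [4,0,0,3,0]
    - [4,0,0,4,0]
    - [4,0,0,3,0]
    - [4,0,0,0,0]
    - [4,0,0,0,0]

```text
t: 24.65
ee_pos: [0.6284, -0.0775, 0.2599]
orientation: [-2.116, -2.322, 0.001]
ft_force: [-0.3, 0.0, -0.0]
opening: 0.472
```

```bash
python3 - <<'E'
from h import *
s=env.observe();print({k:np.round(s[k],4) for k in('t','ee_pos','ft_force','opening')})
im=snapshot("wrist");cv2.imwrite("pics/bb.png",im[:,:,::-1])
im=snapshot("scene");cv2.imwrite("pics/bb4.png",cv2.resize(im[130:330,200:440,::-1],None,fx=3.3,fy=3,interpolation=cv2.INTER_CUBIC))
E
```

```text
{'t': np.float64(24.65), 'ee_pos': array([ 0.6284, -0.0775,  0.2599]), 'ft_force': array([-0.3166,  0.0372, -0.0131]), 'opening': np.float64(0.4717)}
```

View pics/bb.png

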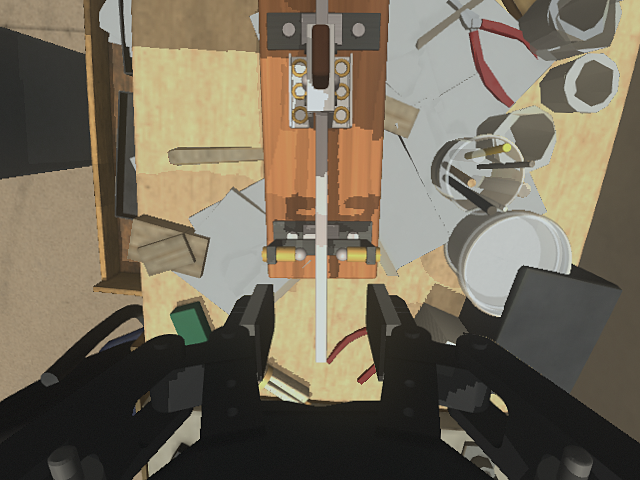

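View pics/bb4.png

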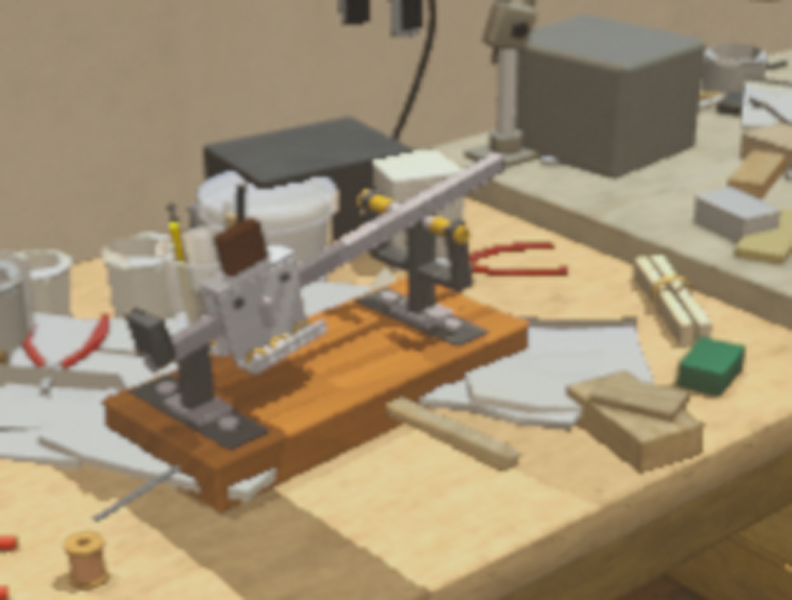

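It is rolling and is about 35 mm short of the stop. I'll wait a second with the arm still and check.

Call:
move_arm:
  deltas:
    - [4,0,0,0,0]
    - [4,0,0,0,0]
    - [4,0,0,0,0]
    - [4,0,0,0,0]
    - [4,0,0,0,0]
    - [4,0,0,0,0]
    - [4,0,0,0,0]
    - [4,0,0,0,0]

```text
t: 25.75
ee_pos: [0.6287, -0.0775, 0.2603]
orientation: [2.116, 2.322, 0.0]
ft_force: [-0.1, 0.5, 0.1]
opening: 0.465
```

Call:
move_arm:
  deltas:
    - [4,0,0,0,0]
    - [4,0,0,0,0]
    - [4,0,0,0,0]
    - [4,0,0,0,0]

```text
t: 26.25
ee_pos: [0.6287, -0.0775, 0.2603]
orientation: [2.116, 2.322, 0.0]
ft_force: [0.4, -0.5, -0.6]
opening: 0.469
```

```bash
python3 - <<'E'
from h import *
im=snapshot("scene");cv2.imwrite("pics/cc4.png",cv2.resize(im[130:330,200:440,::-1],None,fx=3.3,fy=3,interpolation=cv2.INTER_CUBIC))
im=snapshot("top");cv2.imwrite("pics/cc.png",im[:,:,::-1])
E
```

```text
(no output)
```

View pics/cc4.png

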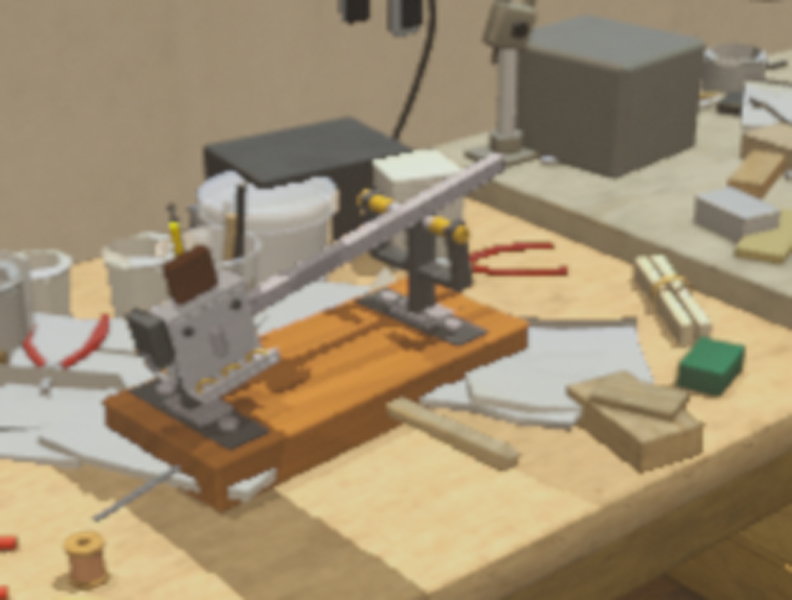

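View pics/cc.png

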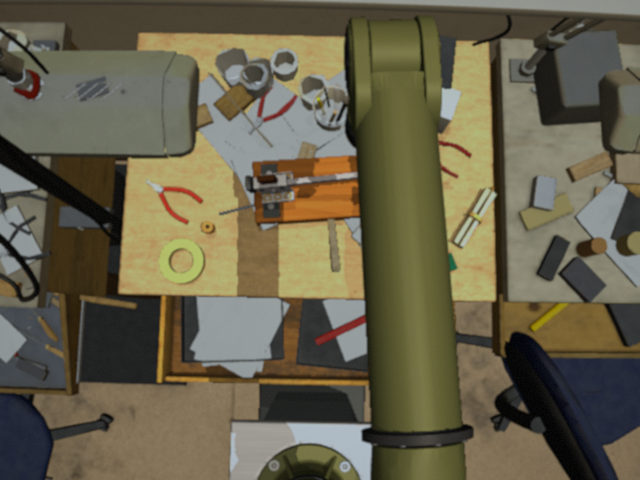

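The hanger is against the stop, with the tab at (190,275) and the stop plate at (150,335). The bystanders are where they were. I'll do one stillness check and then hand in.

Call:
move_arm:
  deltas:
    - [4,0,0,0,0]
    - [4,0,0,0,0]
    - [4,0,0,0,0]
    - [4,0,0,0,0]

```text
t: 26.85
ee_pos: [0.6287, -0.0775, 0.2603]
orientation: [2.116, 2.322, 0.0]
ft_force: [-0.4, -0.3, 0.2]
opening: 0.473
```

```bash
python3 - <<'E'
from h import *
im=snapshot("scene")
a=cv2.resize(im[130:330,200:440,::-1],None,fx=3.3,fy=3,interpolation=cv2.INTER_CUBIC);b=cv2.imread("pics/cc4.png")
print("diff at hanger",np.abs(a.astype(int)-b)[220:450,90:320].mean(),np.abs(a.astype(int)-b)[220:450,90:320].max())
print(job_done())
E
```

```text
diff at hanger 0.3780718336483932 3
the job is handed in; nothing more can be done
None
```

The hanger was hung on the high end, pushed through the catch while gripped, and let go about 17 mm past it. It rolled down by itself and came to rest against the stop. I handed the job in at about 27 s of the 61 s allowed.

**What did not go to plan**
- **First grasp missed:** the fingertips really end about 31 mm behind the reported TCP, so the jaws closed above the tab. The hanger was not moved, and I regrasped lower.
- **Briefly not held before the catch:** the hanger would not tilt to the slope in the grip. I loosened the jaws there for about 1.5 s so it settled on both rollers and rolled a few millimetres to the catch. I then regripped it and held it all through the push.

**Forces:** hanging it pressed the roller on the rail with at most about 11 N in the readings. The push through the catch read about 5 N along the rail.

**Last checks**
- **At rest:** two scene pictures about 0.6 s apart show the hanger against the stop with no visible movement.
- **Arm clear:** the gripper was open, well above and away from everything.
- **Bystanders:** the tape, spool, pliers and clamp look as they did at the start. In the final top view the arm mostly hid the wax block, but the scene view shows it in place. I judged these by eye and did not measure them.

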